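# Load the specimen hanging bar and trim it level

## Task

The pivoting specimen bar has one steel pot on its left arm and hangs askew. Hang the big amber jar on the right-hand (orange slider) peg first, then the small green jar on the free left-hand peg, gently lowering each until the bar carries it, so that the bar never tips more than about 15 degrees; then push the orange slider gently along the bar until the loaded bar rests level, and let go of everything. Leave the mortar, the yellow tube rack and the soap bottle where they stand.

Things in the scene. Friction and masses are not known exactly. Their poses are not given: they have to be found in the camera images.
- stand: Heavy fixed stand, origin at the middle of the bar on the bench surface. Its x axis points away from the robot side, y along the level bar to its left end, z up. The pivot is at (0, 0, 0.195) in this frame. Base 120 x 200 x 16 mm and a 20 mm post, both behind the bar (post centre at x = +45 mm).
- bar (a joint): Tilt of the 420 x 22 x 14 mm aluminium bar about the stand's x axis at the pivot; 0 = level, positive = left end up; stops at 0.42. Lightly damped: a load dropped or let go at once swings it well past its new rest; it settles in about 2 s. Self-levelling moment 0.8 N m per rad. The captive steel pot (200 g, 40 mm dia) hangs 70 mm left of the pivot, in front of the bar.
- left_peg (a point): Free peg on the blue block, 150 mm left of the pivot: middle of a level 8 mm dia round steel peg sticking out of the bar towards the robot (stand -x). The point is on the peg's axis 42 mm in front of the bar's mid-plane; the block's face is 12 mm in front of that plane, the peg's end 70 mm, and its last 8 mm turn up as a lip whose top is 10 mm above the peg's axis. Moves with the bar.
- right_peg (a point): The same kind of peg (same sizes, slider face 13 mm in front of the mid-plane) on the orange slider on the right arm. Moves with slider and bar.
- fin (a point): Middle of the upright fin on top of the orange slider, 12 mm along the bar, 16 mm thick across it, from 17 to 59 mm above the bar's centre line; the point is 40 mm above that line. The hung jar's tab stands 42 mm in front of it.
- slider (a joint): Position of the slider (30 g) along the right arm, m: it stands 70 mm + this value right of the pivot, 0 to 0.10, growing outwards (to the right). It sticks and slides with about 1.5 N of friction. A finger pushing the fin also tips the bar a little (about 0.07 rad) until it is taken away, so judge the level with the finger off.
- big_jar_tab (a point): Centre of the grip tab (12 thick along jar x, 14 wide along jar y, 40 mm high; grip it across the 14 mm) on top of the big amber jar with black lid: jar 60 mm dia, 66 mm high; the bench is 121 mm below this point, the tab's top 17 mm above. Jar x runs through the opening of the wire bail under the tab; z up. Weight varies, about 270 to 330 g.
- big_jar_seat (a point): Where a peg's axis lies when the big jar hangs on it: in the bail's opening, 28.5 mm below the tab centre, 26.5 mm above the lid's top. The opening is 26 mm wide along jar y, roofed like an inverted V, and runs straight through along jar x (bail 6 mm thick). A peg held 11 mm below this point in the jar's frame enters with its lip clear.
- big_jar: The big amber jar, origin at the centre of its underside, z up.
- small_jar_tab (a point): Centre of the grip tab on the small green jar with white lid: same tab and bail as the big one; jar 46 mm dia, 52 mm high; the bench is 107 mm below this point. Weight varies, about 135 to 165 g.
- small_jar_seat (a point): Peg-axis place in the small jar's bail, 28.5 mm below its tab centre; same bail as the big jar's.
- small_jar: The small green jar, origin at the centre of its underside, z up.
- mortar_mid (a point): Bystander: white mortar bowl, 84 mm dia, 50 mm high; point on its axis half-way up.
- rack_mid (a point): Bystander: yellow tube rack, 100 x 55 x 50 mm; point at its centre.
- soap_mid (a point): Bystander: clear bottle with white cap, 64 mm dia, 150 mm high; point at its centre.
There are look-alikes about, which are no part of the job. Leave any red look-alike of the big_jar alone.

How it is judged:
By the outcome, as a careful person would: the job done as asked, in the order asked, and still so for the second after the job is handed in, with the robot touching nothing.
It also fails if it takes over 72 s, if anything falls off the work surface, if the arm or the gripper's body presses on something with over 40 N, if the wrist force passes 120 N, or if a joint passes its speed limit or range.

## Robot

A 6-joint arm with a two-finger parallel gripper is mounted at the origin on the work surface. World frame = base frame: x ahead of the robot, y to its left, z up, the work surface at z = 0. Lengths are in mm, angles in rad, forces in N, time in s.
With the tool pointing down it reaches from about 325 to 750 mm from the base axis. Payload 7.6 kg.
Tool frame: the origin (TCP) lies on the centre line of the jaws, within the pads' length; the fingertips stand 14 mm ahead of it and the grasp point (between the pads) lies 5 mm behind it (env.tips_ahead is the distance from the TCP to the fingertips, in mm); x points along the fingers, z is the direction in which the jaws open and shut, and the axes are right-handed (so a half turn about x gives the same grasp; the last joint's range is limited). The gripper opens to 85 mm and grips with 20 to 120 N. Pads are 22 mm wide; open, the fingers measure 114 mm over their backs; the gripper's body (76 mm by 85 mm) begins 54 mm behind the grasp point. The pads swing forward as they close: fully open they stand 13 mm farther back than shut.
Start: joints at [1.062, 0.052, 1.401, -0, 1.689, -0.07], TCP at [223.036, 475.292, 211.123] pointing down, gripper open.
Joint ranges: [-2.9, 2.9], [-0.91, 2.17], [0.12, 2.37], [-1.06, 4.2], [0.26, 2.73], [-2.93, 2.93]. Speed limits (rad/s): [2.57, 2.57, 3.01, 3.14, 3.14, 3.14].

## Interface

Orientations are given as a unit quaternion [w, x, y, z].
In Python, from plant import env gives the robot as it stands.
- The arm moves only by the shell command python3 -m handwheel 'ROWS' [OPENING] [FORCE]. ROWS is a JSON object of lists of equal length, an entry for each row: "xyz": the shift along the tool's x, y, z in units of 0.75 m (1.0 is 0.75 m), a list of three; "turn": the turn about the tool's x in units of 90 degrees (1.0 is 90 degrees). A call has exactly 5 rows; each row is the pose to reach, as a shift and turn from the pose commanded when the call began, along the tool's axes at that moment; what a row does not reach only later rows make up. A row lasts 1/10 s, in which the tool goes at most 50 mm and 8.59 degrees, less where a joint would pass 70% of its speed; a pose out of reach is approached as far as the arm can. A call with a number of a shift or a turn outside -1 to 1 is refused whole. A call with a gripper value outside its range is refused whole. OPENING is the opening, from 0 (shut) to 1 (fully open), set as the call begins (- or left out, the last holds). The fingers move at their own pace and stop on an object; FORCE is the grip in N (left out, the last holds). Time passes only in rows, so rows that repeat a pose let the fingers close, or fill a call up. It gives the time, the measured TCP pose, the force and the opening at its end, in the units of the state.
- env.state(): the state, without advancing time (a new reading comes with each control period).
- env.get_image(name): name is "side" or "top" or "wrist"; returns a dict with "img" (480x640x3 uint8, red, green, blue), "depth" (480x640 float32, mm along the optical axis (not along the pixel's ray), 0 where there is no reading), "fx", "fy", "cx", "cy" (pixels), "R" (3x3) and "t" (3): a world point X has camera coordinates R X + t; the wrist camera has in their place "tool_from_camera" (4x4, takes a point from camera to tool coordinates, whose origin is the TCP and whose axes are the tool frame's). Camera axes: x right, y down, z forward; pixel columns grow to the right and rows downward; lengths in mm; the calibration is good to about 2 mm. A picture is of the moment at which its call begins: read the wrist's pose just before it.
- env.finish_job(): hands the job in, once; it reports no verdict.
Trained networks look in a picture, given as the dict that the camera call returned (one of the last four; its "shot" number tells which), for a name from the list of things; names that differ only in an ending like _2 or _b are one class to them, and where a whole thing is asked for, a point or a joint stands for the part that bears it (a point fixed in the world has none). Each returns a list of dicts, best first, with "confidence" (0 to 1); they miss things now and then, are a little off and sometimes report something else, mostly with a low value. They report only what shows in the picture. A call takes as long as a camera call. They do not tell look-alikes from the thing itself.
- env.boxes_of(picture, thing): "location" ([x, y, z] in mm, in world coordinates, good to about 4 mm: the middle of the surface that is visible of it).
The state is a dict: "clock": time; "qpos": joint angles; "dq": joint speeds; "effort": joint torques, N m; "tcp_pos": TCP position; "tool_rot": TCP orientation; "wrist_force": force on the tool from outside, world axes, zero at the start; "ft_torque": the same for the moment, N m; "gripper_width": finger opening in mm.
Only numpy, scipy, OpenCV 4.12 (cv2) and the standard library are available. Lean on these libraries where they do the work, as an engineer would, in place of code of your own. Each camera call takes 0.05 s, during which the arm holds its last target.

## Working session

There is one attempt and no reset: what is moved stays moved. The work goes in short steps, Python scripts to look and compute and a shell command to move; the robot and the scene stay as the last step left them, time stands still between calls to the robot, and variables do not carry over. Pictures are saved under pics/ and viewed, and the job is handed in when it is done.

```bash
ls; mkdir -p pics
cat > h.py <<'E'
import numpy as np, cv2
from plant import env
from scipy.spatial.transform import Rotation as Rn
def st():
    s=env.state(); w,x,y,z=s['tool_rot']; return s,np.array(s['tcp_pos']),Rn.from_quat([x,y,z,w]).as_matrix()
def save(p,n): cv2.imwrite('pics/'+n+'.png',cv2.cvtColor(p['img'],cv2.COLOR_RGB2BGR))
def pix2w(p,u,v,d=None):
    if d is None: d=p['depth'][int(v),int(u)]
    c=np.array([(u-p['cx'])/p['fx']*d,(v-p['cy'])/p['fy']*d,d])
    return np.array(p['R']).T@(c-np.array(p['t']))
def w2pix(p,X):
    c=np.array(p['R'])@np.array(X)+np.array(p['t']); return [c[0]/c[2]*p['fx']+p['cx'],c[1]/c[2]*p['fy']+p['cy'],c[2]]
E
python3 - <<'E'
from h import *
s,t,R=st(); print(s['clock'],t,R.round(3),s['gripper_width'],s['wrist_force'])
for n in ['side','top']:
    p=env.get_image(n); save(p,n+'0')
    print(n,np.array(p['R']).round(3).tolist(),np.array(p['t']).round(0),p['fx'],-np.array(p['R']).T@np.array(p['t']))
    for k in ['stand','bar','left_peg','right_peg','fin','big_jar_tab','big_jar_seat','small_jar_tab','small_jar_seat','mortar_mid','rack_mid','soap_mid']:
        for r in env.boxes_of(p,k)[:3]:
            print(k,round(r['confidence'],2),np.round(r['location'],0),np.round(w2pix(p,r['location']),0))
print(env.state()['clock'])
E
```

```text
pics
0.0 [222.87875911 474.98359748 210.27606099] [[-0.001 -0.905  0.425]
 [-0.001  0.425  0.905]
 [-1.     0.    -0.002]] 85.19690729815629 [-0.32355847  1.12774096  0.42032674]
side [[0.837, -0.548, 0.006], [-0.341, -0.529, -0.777], [0.429, 0.648, -0.63]] [-391.  277.  834.] 463.44351188921627 [  64.80240519 -608.03072203  742.05637496]
stand 0.86 [627.  12.  97.] [ 377.  232. 1048.]
bar 0.96 [613. -11. 200.] [382. 200. 963.]
left_peg 0.63 [616. -12. 202.] [384. 200. 962.]
right_peg 0.84 [616. -58. 226.] [400. 200. 918.]
fin 0.93 [612. -62. 222.] [399. 204. 916.]
big_jar_tab 0.91 [ 384. -320.   67.] [386. 403. 749.]
big_jar_tab 0.69 [ 294. -214.   66.] [304. 382. 779.]
big_jar_tab 0.62 [ 406. -214.   63.] [358. 353. 829.]
big_jar_seat 0.97 [ 402. -211.   63.] [355. 353. 829.]
big_jar_seat 0.66 [ 390. -318.   66.] [388. 400. 753.]
big_jar_seat 0.57 [ 294. -215.   62.] [305. 384. 781.]
small_jar_tab 0.71 [423. 231.  49.] [ 254.  229. 1134.]
small_jar_seat 0.89 [425. 234.  50.] [ 254.  228. 1136.]
mortar_mid 0.91 [406.  26.  35.] [ 290.  285. 1003.]
mortar_mid 0.3 [ 404. -211.   62.] 
[... 531 characters left out ...]
.74 [617. -59. 221.] [ 346.  166. 1342.]
fin 0.8 [618. -55. 224.] [ 344.  165. 1340.]
big_jar_tab 0.88 [ 408. -199.   63.] [ 403.  266. 1473.]
big_jar_tab 0.75 [ 398. -301.   64.] [ 446.  270. 1471.]
big_jar_tab 0.71 [ 303. -198.   67.] [ 404.  310. 1456.]
big_jar_seat 0.74 [ 298. -195.   69.] [ 403.  312. 1453.]
big_jar_seat 0.62 [ 395. -301.   65.] [ 446.  271. 1469.]
big_jar_seat 0.61 [ 410. -201.   63.] [ 404.  265. 1473.]
small_jar_tab 0.62 [424. 240.  50.] [ 221.  262. 1486.]
mortar_mid 0.59 [408.  18.  28.] [ 313.  268. 1507.]
mortar_mid 0.48 [426. 241.  49.] [ 221.  261. 1488.]
rack_mid 0.6 [575. 415.  49.] [ 151.  201. 1506.]
soap_mid 0.97 [ 570. -370.  106.] [ 476.  196. 1451.]
1.3
```

View pics/side0.png

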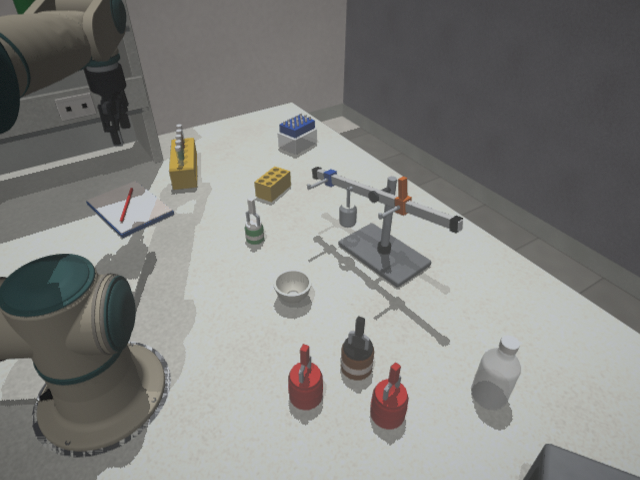

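View pics/top0.png

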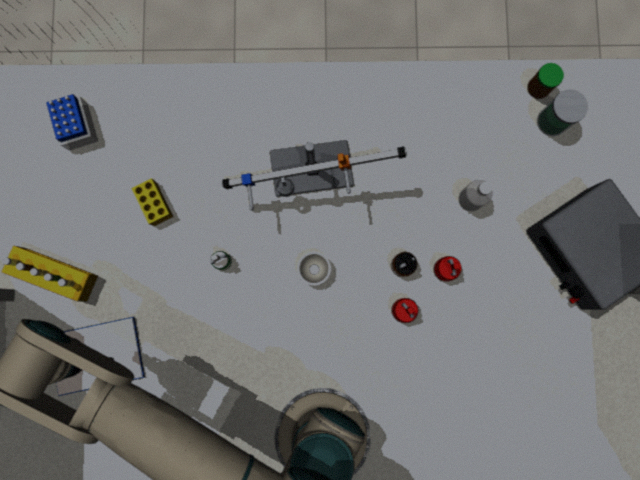

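```bash
cat > m.py <<'E'
from h import *
import pickle
P={n:env.get_image(n) for n in ['side','top']}
pickle.dump({n:{k:(np.array(v) if k!='shot' else v) for k,v in p.items()} for n,p in P.items()},open('p0.pkl','wb'))
def cloud(p):
    v,u=np.mgrid[:480,:640]; d=p['depth']; c=np.stack([(u-p['cx'])/p['fx']*d,(v-p['cy'])/p['fy']*d,d],-1)
    W=(c-np.array(p['t']))@np.array(p['R']); W[d<=0]=np.nan; return W
for n in P:
    p=P[n];W=cloud(p)
    def sel(c,r,z0,z1): return W[(np.hypot(W[...,0]-c[0],W[...,1]-c[1])<r)&(W[...,2]>z0)&(W[...,2]<z1)]
    for nm,c,h in [('big',(406,-208),66),('small',(424,236),52)]:
        for z0,z1 in [(h-12,h+3),(h+3,h+34),(h+34,h+80)]:
            a=sel(c,55,z0,z1)
            if len(a)>4:
                (cx,cy),(w,hh),an=cv2.minAreaRect(a[:,:2].astype(np.float32)); print(n,nm,z0,z1,len(a),a.mean(0).round(1),'rect',round(cx,1),round(cy,1),round(w,1),round(hh,1),round(an,1),a[:,2].max().round(1))
    m=(np.hypot(W[...,0]-630,W[...,1])<170)&(W[...,2]>9)&(W[...,2]<24)
    a=W[m]; print(n,'base',len(a),cv2.minAreaRect(a[:,:2].astype(np.float32)),a[:,2].mean())
    b=W[(np.hypot(W[...,0]-610,W[...,1])<230)&(W[...,2]>130)&(W[...,2]<300)]; print(n,'bar',len(b),b.min(0),b.max(0))
s=P['side']['img'];t=P['top']['img']
def crop(i,x,y,w,h,f): return cv2.resize(i[y:y+h,x:x+w],None,fx=f,fy=f,interpolation=cv2.INTER_CUBIC)
cv2.imwrite('pics/c1.png',cv2.cvtColor(np.hstack([crop(s,270,310,160,120,2.5),crop(t,370,230,160,120,2.5)]),4))
cv2.imwrite('pics/c2.png',cv2.cvtColor(np.hstack([crop(s,300,150,180,140,4)]),4))
cv2.imwrite('pics/c3.png',cv2.cvtColor(np.hstack([crop(t,210,130,200,90,4)]),4))
cv2.imwrite('pics/c4.png',cv2.cvtColor(np.hstack([crop(s,234,190,50,60,8),crop(t,200,235,50,60,8)]),4))
E
python3 m.py
```

```text
side big 54 69 620 [ 407.9 -209.7   64.3] rect 409.7 -205.9 49.7 58.8 32.6 69.0
side big 69 100 148 [ 412.8 -206.1   85.4] rect 411.6 -207.9 45.2 39.0 52.0 99.9
side big 100 146 176 [ 411.6 -206.4  123.4] rect 412.4 -203.1 12.7 19.7 38.2 140.5
side small 40 55 180 [425.  238.8  49.4] rect 427.5 241.0 42.5 40.3 15.0 55.0
side small 55 86 89 [428.4 242.9  70.8] rect 426.3 243.3 23.8 39.4 13.8 85.7
side small 86 132 110 [427.5 241.8 108.6] rect 427.8 243.0 14.5 17.8 52.4 128.2
side base 2624 ((662.7362060546875, 21.056991577148438), (123.51729583740234, 203.1491241455078), 7.300616264343262) 17.175148907198995
side bar 2780 [ 530.49349734 -191.62902892  130.10519681] [672.72104155 219.3032083  269.62391184]
top big 54 69 336 [ 413.4 -200.9   63.6] rect 414.4 -203.0 55.6 56.0 89.7 69.0
top big 69 100 65 [ 413.3 -202.6   79. ] rect 415.7 -204.7 48.2 45.6 89.6 100.0
top big 100 146 45 [ 413.8 -201.8  131.3] rect 414.4 -203.2 12.5 14.3 25.4 144.7
top small 40 55 155 [426.1 241.4  48.6] rect 429.6 244.8 42.3 42.3 17.3 54.9
top small 55 86 47 [430.3 241.9  70.4] rect 427.4 243.0 23.2 35.4 51.2 86.0
top small 86 132 52 [428.6 243.7 114.2] rect 431.2 242.5 12.4 21.3 30.5 131.2
top base 2457 ((609.3687744140625, -9.118209838867188), (291.94671630859375, 298.1991882324219), 1.8189586400985718) 15.693294245208481
top bar 2179 [ 531.60475051 -190.6663903   130.17293734] [673.34803795 221.068531   271.74276995]
```

View pics/c1.png

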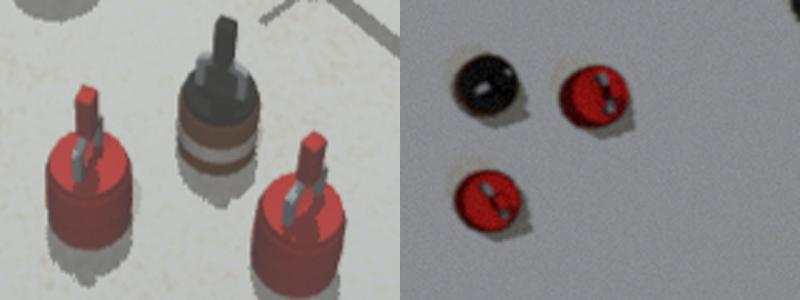

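View pics/c2.png

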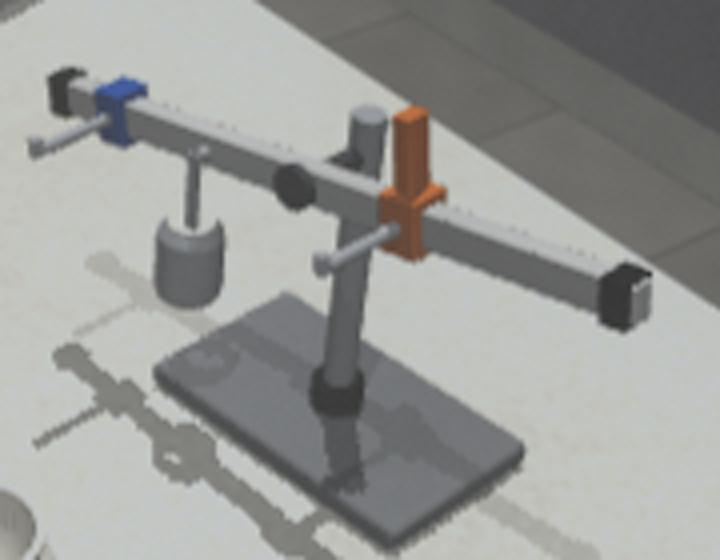

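View pics/c3.png

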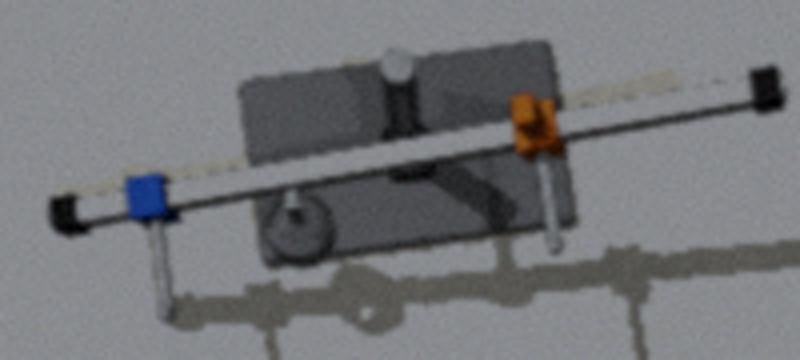

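View pics/c4.png

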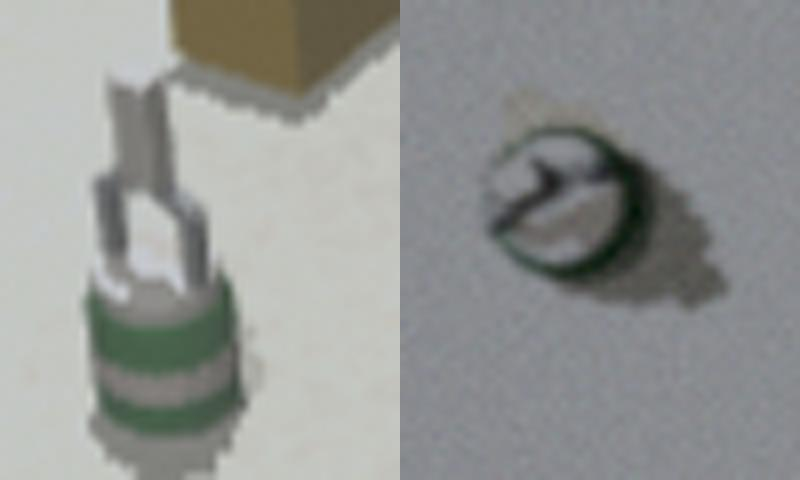

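```bash
cat > m2.py <<'E'
from h import *
import pickle
P=pickle.load(open('p0.pkl','rb'))
def cloud(p):
    v,u=np.mgrid[:480,:640]; d=p['depth']; c=np.stack([(u-p['cx'])/p['fx']*d,(v-p['cy'])/p['fy']*d,d],-1)
    W=(c-np.array(p['t']))@np.array(p['R']); W[d<=0]=np.nan; return W
for n in P:
    p=P[n];W=cloud(p);h=cv2.cvtColor(p['img'],cv2.COLOR_RGB2HSV);H,S,V=h[...,0],h[...,1],h[...,2]
    near=(np.hypot(W[...,0]-610,W[...,1])<240)&(W[...,2]>120)
    for nm,m in [('orange',(H<15)&(S>120)),('blue',(H>100)&(H<130)&(S>120))]:
        a=W[near&m]; print(n,nm,len(a),np.median(a,0).round(1),np.percentile(a,3,0).round(1),np.percentile(a,97,0).round(1))
    top=near&(W[...,2]>0)
    # bar: points on bar = light grey, near line
    y=W[...,1]
    b=near&(S<60)&(V>70)&(W[...,2]>160)&(abs(y-10)<200)
    a=W[b]
    # ransac line
    rng=np.random.default_rng(0);best=0
    for _ in range(400):
        i,j=rng.choice(len(a),2,False);d=a[j]-a[i];L=np.linalg.norm(d)
        if L<100: continue
        d/=L; r=a-a[i]; e=np.linalg.norm(r-np.outer(r@d,d),axis=1); k=(e<10)
        if k.sum()>best: best=k.sum();bk=k
    q=a[bk];c=q.mean(0);d=np.linalg.svd(q-c)[2][0];d*=np.sign(d[1])
    print(n,'bar',len(q),c.round(1),d.round(3),'yaw',np.degrees(np.arctan2(-d[0],d[1])),'tilt',np.degrees(np.arcsin(d[2])), 'extent',(c+d*((q-c)@d).min()).round(1),(c+d*((q-c)@d).max()).round(1))
    # end caps black
    bl=near&(V<60)&(W[...,2]>150); 
    for sgn in (1,-1):
        a=W[bl&(sgn*(y-15)>150)]; print(n,'cap',sgn,len(a),a.mean(0).round(1) if len(a) else '')
    # post top
    a=W[near&(W[...,0]>640)&(abs(y-20)<25)]
    if len(a): print(n,'post',len(a),np.median(a,0).round(1),a[:,2].max())
    # peg tips
    a=W[near&(W[...,2]>150)&(S<80)]
    for nm,y0 in [('L',155),('R',-62)]:
        q=a[(abs(a[:,1]-y0)<35)&(a[:,0]<595)]
        if len(q)>3: 
            lo=q[q[:,0]<np.percentile(q[:,0],15)]; print(n,nm,len(q),'mean',q.mean(0).round(1),'tip',lo.mean(0).round(1),q[:,0].min().round(1),q[:,0].max().round(1))
    for nm,c,z0,z1 in [('big',(412,-205),72,92),('small',(428,243),58,78)]:
        a=W[(np.hypot(W[...,0]-c[0],W[...,1]-c[1])<28)&(W[...,2]>z0)&(W[...,2]<z1)][:,:2]
        c0=a.mean(0);U,s,Vt=np.linalg.svd(a-c0); print(n,nm,len(a),c0.round(1),s.round(1),'ang',np.degrees(np.arctan2(Vt[0][1],Vt[0][0])).round(1))
E
python3 m2.py
```

```text
side orange 181 [623.5 -54.9 237.6] [616.1 -68.8 209.8] [636.7 -44.8 268.5]
side blue 30 [600.  163.4 186.6] [587.3 154.7 184.4] [608.5 171.9 189. ]
side bar 1055 [617.8 -22.5 209.6] [-0.134  0.974 -0.185] yaw 7.826201324756426 tilt -10.686207623758422 extent [ 640.7 -189.4  241.4] [586.1 207.8 165.7]
side cap 1 0 
side cap -1 93 [ 636.7 -181.   238.1]
side post 227 [656.9  15.  200.5] 222.09407404591346
side L 187 mean [575.1 159.4 171.3] tip [535.8 152.2 173.3] 530.5 595.0
side R 74 mean [573.5 -64.2 213. ] tip [558.2 -64.9 214. ] 556.9 595.0
side big 53 [ 412.6 -204.5] [119.4  12.8] ang -58.8
side small 46 [428.8 243. ] [111.1  13.1] ang -64.5
top orange 117 [620.6 -54.4 226. ] [614.3 -66.4 205.3] [638.4 -40.9 269.8]
top blue 107 [597.  162.3 184.3] [587.9 151.2 168.6] [610.2 173.1 189.5]
top bar 921 [619.8   6.3 207.6] [-0.127  0.975 -0.181] yaw 7.445356014531506 tilt -10.423668745546872 extent [ 645.1 -186.9  243.5] [593.9 205.  170.8]
top cap 1 70 [590.9 207.5 169. ]
top cap -1 86 [ 640.4 -174.3  239.5]
top post 137 [657.8  21.4 210.3] 225.61456039878468
top L 131 mean [569.1 161.8 171.1] tip [536.9 154.  174.4] 531.6 595.0
top R 59 mean [576.6 -62.1 212. ] tip [560.7 -63.7 215.5] 558.1 594.1
top big 12 [ 410.9 -191.8] [49.  29.4] ang -178.4
top small 12 [428.2 241.8] [49.1  8.1] ang 115.9
```

```bash
cat >> h.py <<'E'
def goal(x,y,z,ang=None):
    s,t,R=st(); d=R.T@(np.array([x,y,z])-t)
    a=np.degrees(np.arctan2(R[1,2],R[0,2])); 
    tr=0 if ang is None else -((ang-a+180)%360-180)
    print('clock',round(s['clock'],2),'tcp',t.round(1),'zang',round(a,1),'w',round(s['gripper_width'],1),'F',np.round(s['wrist_force'],1),'\n units',(d/750).round(4),'mm',d.round(1),'turn',round(tr/90,4))
E
python3 -c "
from h import *
goal(420,200,240,-59);goal(412,-204,240,-59)"
```

```text
clock 1.4 tcp [223.  475.3 211.1] zang 64.9 w 85.2 F [0.2 0.7 0.8] 
 units [-0.0386 -0.3937 -0.2207] mm [ -28.9 -295.3 -165.5] turn 1.3762
clock 1.4 tcp [223.  475.3 211.1] zang 64.9 w 85.2 F [0.2 0.7 0.8] 
 units [-0.0386 -0.6129 -0.7129] mm [ -28.9 -459.7 -534.7] turn 1.3762
```

```bash
python3 -m handwheel '{"xyz":[[-0.0386,-0.3937,-0.2207],[-0.0386,-0.3937,-0.2207],[-0.0386,-0.3937,-0.2207],[-0.0386,-0.3937,-0.2207],[-0.0386,-0.3937,-0.2207]],"turn":[1,1,1,1,1]}' 1
python3 -c "
from h import *
goal(412,-204,240,-59)"
```

```text
clock: 1.9
tcp_pos: [368.7, 271.0, 232.8]
tool_rot: [0.695, -0.132, 0.694, 0.132]
wrist_force: [1.3, 0.6, -0.0]
gripper_width: 85.6
clock 1.9 tcp [368.7 271.  232.8] zang 21.6 w 85.6 F [ 1.3  0.6 -0. ] 
 units [-0.0098 -0.6103 -0.179 ] mm [  -7.4 -457.7 -134.3] turn 0.8951
```

```bash
python3 -m handwheel '{"xyz":[[-0.01,-0.61,-0.179],[-0.01,-0.61,-0.179],[-0.01,-0.61,-0.179],[-0.01,-0.61,-0.179],[-0.01,-0.61,-0.179]],"turn":[0.895,0.895,0.895,0.895,0.895]}'
python3 -c "
from h import *
goal(412,-204,240,-59)"
```

```text
clock: 2.4
tcp_pos: [391.8, 22.0, 236.7]
tool_rot: [0.695, 0.132, 0.694, -0.131]
wrist_force: [1.5, 0.3, 0.1]
gripper_width: 85.3
clock 2.4 tcp [391.8  22.  236.7] zang -21.4 w 85.3 F [1.5 0.3 0.1] 
 units [-0.0044 -0.2707  0.1351] mm [  -3.3 -203.   101.3] turn 0.4175
```

```bash
python3 -m handwheel '{"xyz":[[-0.004,-0.271,0.135],[-0.004,-0.271,0.135],[-0.004,-0.271,0.135],[-0.004,-0.271,0.135],[-0.004,-0.271,0.135]],"turn":[0.417,0.417,0.417,0.417,0.417]}'
cat > w.py <<'E'
from h import *
import sys
s,t,R=st(); p=env.get_image('wrist'); save(p,sys.argv[1])
T=np.array(p['tool_from_camera']); v,u=np.mgrid[:480,:640]; d=p['depth']
c=np.stack([(u-p['cx'])/p['fx']*d,(v-p['cy'])/p['fy']*d,d],-1)@T[:3,:3].T+T[:3,3]
W=c@R.T+t; W[d<=0]=np.nan
np.savez('w_'+sys.argv[1],W=W,img=p['img'],t=t,R=R)
print(s['clock'],t.round(1),T.round(2).tolist())
for k in sys.argv[2:]:
    for r in env.boxes_of(p,k)[:3]: print(k,round(r['confidence'],2),np.round(r['location'],1))
E
python3 w.py w1 big_jar_tab big_jar; python3 -c "
from h import *
goal(412,-204,119,-59)"
```

```text
clock: 2.9
tcp_pos: [413.0, -205.4, 239.1]
tool_rot: [0.615, 0.348, 0.615, -0.349]
wrist_force: [0.5, 0.8, 0.5]
gripper_width: 85.4
2.9 [ 413.  -205.4  239.1] [[-0.0, -0.27, 0.96, -162.55], [-0.0, -0.96, -0.27, 69.3], [1.0, -0.0, 0.0, 0.24], [0.0, 0.0, 0.0, 1.0]]
big_jar_tab 0.85 [ 316.2 -202.    66.5]
big_jar_tab 0.77 [ 408.1 -304.6   64.1]
big_jar_tab 0.75 [ 418.2 -198.2   67.7]
big_jar 0.72 [ 404.  -304.7   62.8]
big_jar 0.65 [ 421.2 -201.4   66.4]
clock 3.05 tcp [ 413.1 -203.3  238.9] zang -58.8 w 85.5 F [0.1 0.5 0.5] 
 units [ 0.1599 -0.0017  0.0002] mm [ 1.199e+02 -1.300e+00  1.000e-01] turn 0.0027
```

View pics/w1.png

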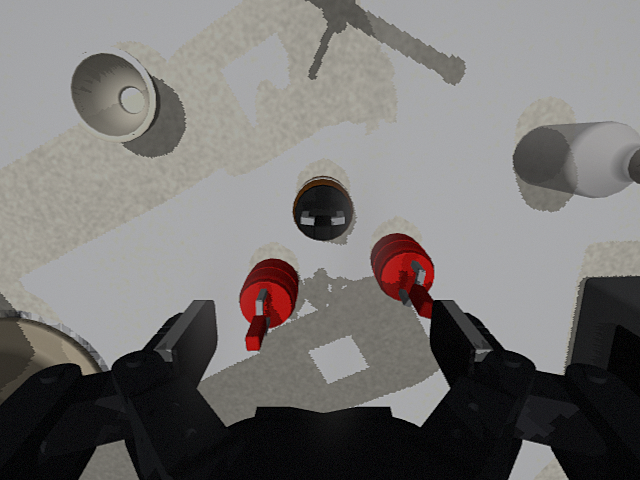

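```bash
cat > an.py <<'E'
import numpy as np,sys,cv2
d=np.load('w_'+sys.argv[1]+'.npz');W=d['W'];c=list(map(float,sys.argv[2:4]))
for a in sys.argv[4:]:
    z0,z1=map(float,a.split(','));m=(np.hypot(W[...,0]-c[0],W[...,1]-c[1])<32)&(W[...,2]>z0)&(W[...,2]<z1)
    q=W[m]
    if len(q)<5: print(a,len(q));continue
    xy=q[:,:2];c0=xy.mean(0);s,Vt=np.linalg.svd(xy-c0)[1:]
    print(a,len(q),q.mean(0).round(1),'rect',[np.round(k,1) for k in cv2.minAreaRect(xy.astype(np.float32))],'pca',np.degrees(np.arctan2(Vt[0][1],Vt[0][0])).round(1),(s/np.sqrt(len(q))).round(1))
E
python3 an.py w1 412 -204 55,70 74,97 104,134 134,145
```

```text
55,70 1988 [ 419.2 -202.    64.5] rect [array([ 415. , -204.7]), array([56.1, 57.2]), np.float64(22.8)] pca -58.4 [15.1 13.2]
74,97 183 [ 414.6 -205.    91.5] rect [array([ 413.7, -205.4]), array([ 6.5, 37.7]), np.float64(31.5)] pca -58.8 [15.2  2. ]
104,134 140 [ 418.4 -202.3  119.5] rect [array([ 417.8, -202.7]), array([ 2.4, 13.9]), np.float64(32.4)] pca -58.7 [4.  0.4]
134,145 273 [ 414.  -204.9  137.4] rect [array([ 413.8, -205. ]), array([11.4, 13. ]), np.float64(30.7)] pca -55.7 [3.9 3.4]
```

```bash
python3 -m handwheel '{"xyz":[[0.05,0.001,0],[0.1,0.001,0],[0.14,0.001,0],[0.16,0.001,0],[0.16,0.001,0]],"turn":[0,0,0,0,0]}' 0.6 40
python3 -m handwheel '{"xyz":[[0,0,0],[0,0,0],[0,0,0],[0,0,0],[0,0,0]],"turn":[0,0,0,0,0]}' 0 40
python3 -c "
from h import *
goal(413.7,-205.2,119,-59)"
```

```text
clock: 3.55
tcp_pos: [413.0, -199.8, 117.1]
tool_rot: [0.615, 0.346, 0.619, -0.345]
wrist_force: [0.2, -0.3, -0.2]
gripper_width: 51.1
clock: 4.05
tcp_pos: [414.3, -201.8, 119.7]
tool_rot: [0.617, 0.346, 0.616, -0.346]
wrist_force: [0.9, -0.2, -0.4]
gripper_width: -0.5
clock 4.05 tcp [ 414.3 -201.8  119.7] zang -58.6 w -0.5 F [ 0.9 -0.2 -0.4] 
 units [ 0.001  -0.003   0.0034] mm [ 0.7 -2.2  2.6] turn 0.0043
```

```bash
python3 w.py w2; python3 -c "
from h import *
p=env.get_image('side');save(p,'s2');i=p['img'][280:440,250:450];cv2.imwrite('pics/s2c.png',cv2.cvtColor(cv2.resize(i,None,fx=4,fy=3.6),4))"
```

```text
4.05 [ 414.3 -201.8  119.7] [[-0.0, -0.27, 0.96, -162.55], [-0.0, -0.96, -0.27, 69.3], [1.0, -0.0, 0.0, 0.23], [0.0, 0.0, 0.0, 1.0]]
```

View pics/w2.png

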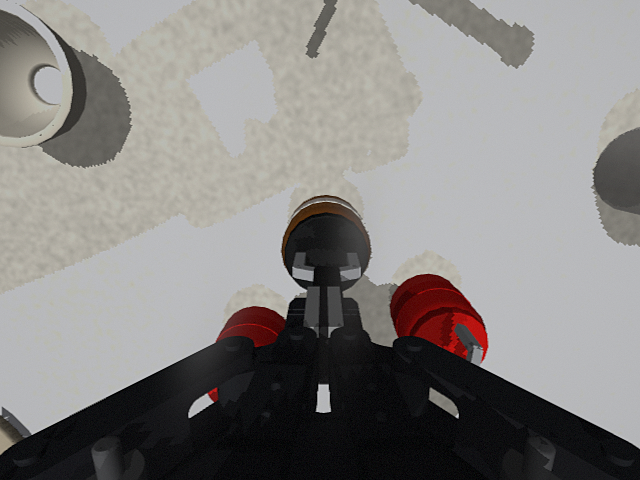

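View pics/s2c.png

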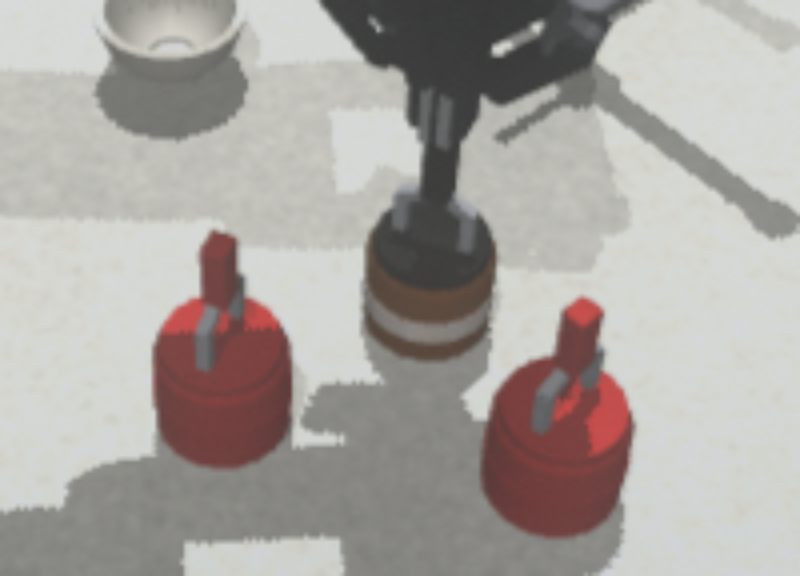

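Run:
```python
import numpy as np,cv2
d=np.load('w_w2.npz');W=d['W'];t=d['t'];R=d['R'];c=(W-t)@R
for r in range(250,350,8):
    print(r,[ '%d,%d,%d'%tuple(c[r,u].round()) for u in (300,306,312,318,324,330,336,342)])
i=d['img'][200:380,240:440];cv2.imwrite('pics/w2c.png',cv2.cvtColor(cv2.resize(np.clip(i.astype(float)*2,0,255).astype(np.uint8),None,fx=3.9,fy=3.3),4))
```

```text
Traceback (most recent call last):
ValueError: cannot convert float NaN to integer
```

Run:
```python
import numpy as np,cv2
d=np.load('w_w2.npz');W=d['W'];t=d['t'];R=d['R'];c=(W-t)@R
for r in range(250,350,8):
    print(r,[ '%.0f,%.0f,%.0f'%tuple(c[r,u]) for u in (300,306,312,318,324,330,336,342)])
i=d['img'][200:380,240:440];cv2.imwrite('pics/w2c.png',cv2.cvtColor(cv2.resize(np.clip(i.astype(float)*2,0,255).astype(np.uint8),None,fx=3.9,fy=3.3),4))
```

```text
250 ['53,2,-14', '53,2,-10', '53,2,-7', '53,2,-3', '55,2,1', '55,2,5', 'nan,nan,nan', '54,2,12']
258 ['42,0,-13', '55,-4,-10', '53,-3,-7', '54,-4,-3', '54,-4,1', '54,-4,5', '55,-4,9', '55,-4,12']
266 ['27,1,-12', '28,1,-9', '53,-9,-7', '20,3,-2', '19,4,1', '21,3,4', '21,3,7', '54,-9,12']
274 ['23,-2,-12', '22,-2,-9', '20,-1,-6', '8,3,-2', '8,3,1', '8,4,4', '7,4,7', '20,-1,11']
282 ['54,-20,-14', '54,-20,-11', '55,-20,-7', '-3,3,-2', '-1,3,1', '-3,4,4', '-2,3,7', '54,-20,13']
290 ['121,-55,-19', '121,-55,-14', '-27,10,-4', '-28,10,-2', '-29,11,1', '-28,10,3', '-28,10,6', '-9,2,9']
298 ['-27,7,-9', '-26,6,-7', '-35,10,-4', '-36,10,-2', '-35,10,1', '-36,11,3', '-35,10,5', '-27,6,8']
306 ['-35,7,-9', '-43,10,-6', '-42,10,-4', '-42,10,-2', '-43,11,1', '-42,10,3', '-42,10,5', '-35,7,8']
314 ['-41,6,-8', '-49,11,-6', '-48,10,-4', '-49,11,-1', '-48,10,1', '-49,11,3', '-47,10,5', '-48,10,7']
322 ['-47,6,-8', '-54,10,-5', '-55,11,-3', '-55,11,-1', '-55,11,1', '-56,11,3', '-54,10,5', '-53,10,7']
330 ['-64,13,-7', '-61,11,-5', '-61,11,-3', '-58,10,-1', '-56,9,1', '-58,10,3', '-61,11,4', '-64,13,6']
338 ['-67,12,-7', '-66,11,-5', '-66,11,-3', '-58,7,-1', '-58,6,1', '-64,10,2', '-65,11,4', '-66,11,6']
346 ['-71,12,-6', '-70,11,-5', '-70,11,-3', '-62,6,-1', '-57,3,1', '-65,8,2', '-70,11,4', '-70,11,6']
```

View pics/w2c.png

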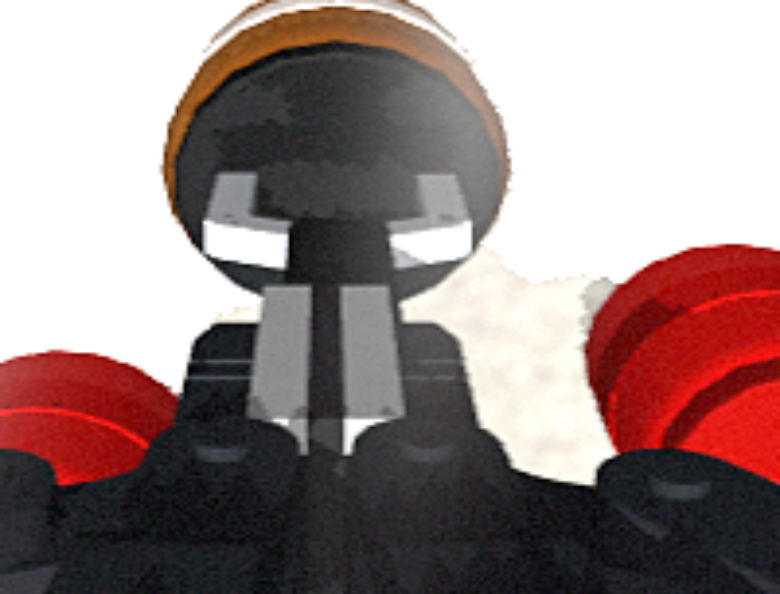

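Run:
```python
from h import *
print(env.tips_ahead, [a for a in dir(env) if a[0]!='_'])
d=np.load('w_w2.npz');W=d['W'];t=d['t'];R=d['R'];c=(W-t)@R
for u in (310,318,324,330,338): print(u,[ '%d:%.0f,%.0f'%(r,c[r,u,0],c[r,u,1]) for r in range(278,296,1)])
```

```text
14.0 ['PlanningError', 'boxes_of', 'finish_job', 'get_image', 'state', 'tips_ahead']
310 ['278:20,-4', '279:21,-4', '280:21,-5', '281:54,-19', '282:54,-20', '283:54,-21', '284:54,-21', '285:55,-22', '286:-24,10', '287:-25,10', '288:-26,10', '289:-26,10', '290:-27,10', '291:-31,11', '292:-30,11', '293:-31,11', '294:-32,11', '295:-32,10']
318 ['278:3,3', '279:-0,4', '280:0,3', '281:-1,3', '282:-3,3', '283:-3,3', '284:-5,3', '285:-7,4', '286:-25,11', '287:-25,10', '288:-25,10', '289:-27,11', '290:-28,10', '291:-30,11', '292:-30,10', '293:-31,10', '294:-31,10', '295:-32,10']
324 ['278:4,3', '279:0,4', '280:-0,4', '281:-3,4', '282:-1,3', '283:-4,4', '284:-5,3', '285:-6,3', '286:-23,10', '287:-26,11', '288:-26,10', '289:-27,10', '290:-29,11', '291:-29,10', '292:-31,11', '293:-30,10', '294:-31,10', '295:-34,11']
330 ['278:3,3', '279:1,3', '280:-1,4', '281:-1,3', '282:-3,4', '283:-4,3', '284:-5,3', '285:-7,4', '286:-24,10', '287:-25,10', '288:-27,11', '289:-27,11', '290:-28,10', '291:-30,11', '292:-29,10', '293:-31,11', '294:-32,10', '295:-33,11']
338 ['278:3,3', '279:3,3', '280:1,3', '281:-1,3', '282:-3,4', '283:-4,4', '284:-5,3', '285:-7,4', '286:-24,10', '287:-26,11', '288:-26,10', '289:-26,10', '290:-28,10', '291:-29,10', '292:-30,10', '293:-31,10', '294:-33,11', '295:-33,10']
```

Run:
```python
from h import *
d=np.load('w_w1.npz');W=d['W'];t=d['t'];R=d['R'];c=(W-t)@R
print('open pads')
for u in (195,205,212): print(u,[ '%d:%.0f,%.0f,%.0f'%(r,*c[r,u]) for r in range(296,330,3)])
```

```text
open pads
195 ['296:240,-115,-155', '299:240,-119,-155', '302:-39,10,-48', '305:-42,11,-47', '308:-44,10,-46', '311:-47,11,-45', '314:-50,11,-44', '317:-51,10,-44', '320:-53,11,-43', '323:-55,10,-42', '326:-55,10,-42', '329:-55,8,-42']
205 ['296:239,-114,-142', '299:240,-119,-143', '302:-40,11,-44', '305:-41,10,-43', '308:-44,11,-42', '311:-45,10,-42', '314:-45,9,-42', '317:-46,8,-42', '320:-45,6,-42', '323:-46,6,-42', '326:-46,4,-42', '329:-45,3,-43']
212 ['296:240,-115,-134', '299:239,-118,-134', '302:-37,10,-42', '305:-37,8,-42', '308:-37,7,-42', '311:-36,5,-43', '314:-37,5,-42', '317:-38,4,-42', '320:-38,2,-42', '323:-39,1,-42', '326:-39,0,-42', '329:-39,-1,-42']
```

```bash
python3 -m handwheel '{"xyz":[[-0.01,-0.0033,0],[-0.01,-0.0033,0],[-0.01,-0.0033,0],[0.0,-0.0033,0],[0.01,-0.0033,0]],"turn":[0,0,0,0,0]}' 0.6 40
python3 -m handwheel '{"xyz":[[0.015,0,0],[0.03,0,0],[0.041,0,0],[0.041,0,0],[0.041,0,0]],"turn":[0,0,0,0,0]}'
python3 -m handwheel '{"xyz":[[0,0,0],[0,0,0],[0,0,0],[0,0,0],[0,0,0]],"turn":[0,0,0,0,0]}' 0 40
python3 w.py w3;python3 -c "
from h import *
goal(413.7,-205.2,81,-59)"
```

```text
clock: 4.65
tcp_pos: [411.9, -203.0, 111.1]
tool_rot: [0.617, 0.346, 0.617, -0.346]
wrist_force: [-0.6, -0.2, -1.0]
gripper_width: 51.3
clock: 5.15
tcp_pos: [412.0, -203.0, 80.9]
tool_rot: [0.616, 0.346, 0.617, -0.346]
wrist_force: [0.6, -0.0, -0.3]
gripper_width: 51.4
clock: 5.65
tcp_pos: [412.2, -203.2, 81.5]
tool_rot: [0.617, 0.346, 0.616, -0.346]
wrist_force: [0.5, -0.8, 2.1]
gripper_width: 12.9
5.65 [ 412.2 -203.2   81.5] [[-0.0, -0.27, 0.96, -162.55], [-0.0, -0.96, -0.27, 69.3], [1.0, -0.0, 0.0, 0.23], [0.0, 0.0, 0.0, 1.0]]
clock 5.7 tcp [ 412.2 -203.2   81.4] zang -58.6 w 13.4 F [ 0.5 -1.3  2.2] 
 units [0.0006 0.0003 0.0032] mm [0.4 0.2 2.4] turn 0.0043
```

View pics/w3.png

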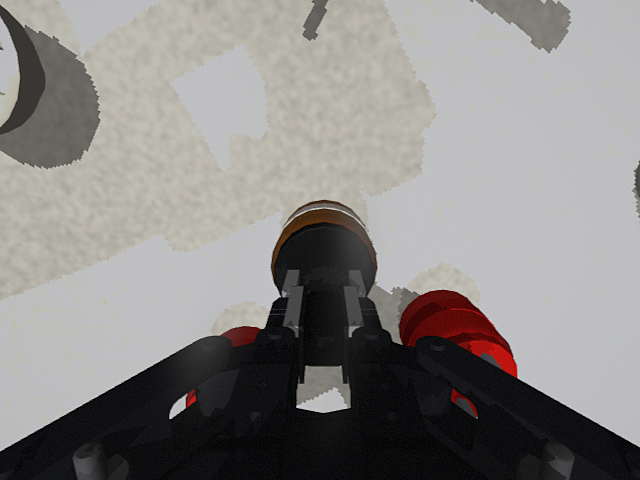

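```bash
python3 -m handwheel '{"xyz":[[-0.02,0,0],[-0.06,0,0],[-0.11,0,0],[-0.15,0,0],[-0.17,0,0]],"turn":[0,0,0,0,0]}'
python3 -c "
from h import *
goal(526,-68.7,209,-82.6)"
```

```text
clock: 6.2
tcp_pos: [412.4, -203.3, 211.1]
tool_rot: [0.618, 0.346, 0.616, -0.346]
wrist_force: [0.2, -0.4, -3.2]
gripper_width: 13.2
clock 6.2 tcp [ 412.4 -203.3  211.1] zang -58.6 w 13.2 F [ 0.2 -0.4 -3.2] 
 units [ 0.0029  0.2227 -0.0743] mm [  2.2 167.1 -55.7] turn 0.2665
```

```bash
python3 -m handwheel '{"xyz":[[0,0.03,-0.01],[0,0.08,-0.027],[0,0.13,-0.043],[0,0.17,-0.057],[0,0.2,-0.067]],"turn":[0.05,0.12,0.19,0.24,0.2665]}'
python3 -m handwheel '{"xyz":[[0.0,0.014,0.009],[0,0.018,0.011],[0,0.02,0.0125],[0,0.02,0.0125],[0,0.02,0.0125]],"turn":[0,0,0,0,0]}'
python3 - <<'E'
from h import *
goal(526,-68.7,209,-82.6)
s=env.get_image('side');t=env.get_image('top')
save(s,'s4');save(t,'t4')
def crop(i,x,y,w,h,f): return cv2.resize(i[y:y+h,x:x+w],None,fx=f,fy=f,interpolation=cv2.INTER_CUBIC)
cv2.imwrite('pics/c4a.png',cv2.cvtColor(crop(s['img'],290,130,200,150,4),4))
cv2.imwrite('pics/c4b.png',cv2.cvtColor(crop(t['img'],210,120,200,150,4),4))
E
```

```text
clock: 6.7
tcp_pos: [514.3, -80.2, 207.5]
tool_rot: [0.53, 0.467, 0.532, -0.467]
wrist_force: [-0.7, -0.8, -2.7]
gripper_width: 13.4
clock: 7.2
tcp_pos: [529.5, -89.7, 208.6]
tool_rot: [0.531, 0.467, 0.531, -0.467]
wrist_force: [0.1, -0.7, -2.7]
gripper_width: 13.7
clock 7.2 tcp [529.5 -89.7 208.6] zang -82.6 w 13.7 F [ 0.1 -0.7 -2.7] 
 units [-0.0006 -0.001  -0.0284] mm [ -0.4  -0.8 -21.3] turn -0.0005
```

View pics/c4a.png

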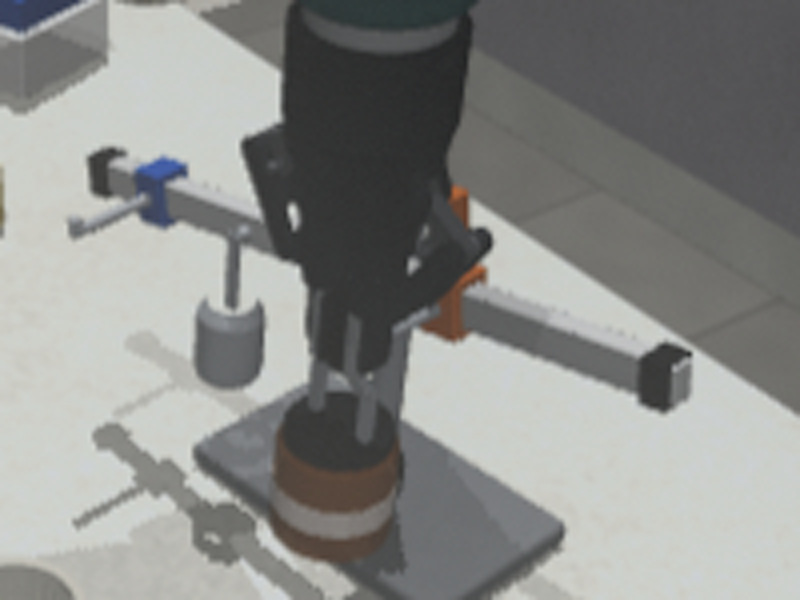

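View pics/c4b.png

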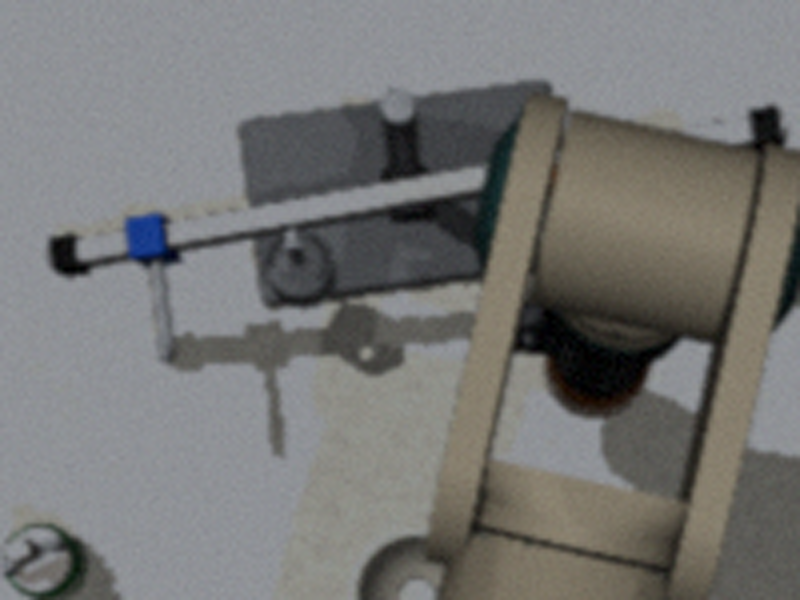

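```bash
python3 -m handwheel '{"xyz":[[0.0,0,-0.008],[0,0,-0.018],[0,0,-0.025],[0,0,-0.0284],[0,0,-0.0284]],"turn":[0,0,0,0,0]}'
python3 w.py w5;python3 -c "
from h import *
goal(526,-68.7,209,-82.6)
goal(585.5,-61,209,-82.6)"
```

```text
clock: 7.8
tcp_pos: [527.2, -67.7, 208.7]
tool_rot: [0.531, 0.467, 0.531, -0.466]
wrist_force: [-0.4, -0.2, -3.4]
gripper_width: 13.4
7.8 [527.2 -67.7 208.7] [[-0.0, -0.27, 0.96, -162.55], [-0.0, -0.96, -0.27, 69.44], [1.0, -0.0, 0.0, 0.43], [0.0, 0.0, 0.0, 1.0]]
clock 7.85 tcp [527.2 -68.  208.6] zang -82.6 w 13.5 F [-0.8  0.1 -3. ] 
 units [-0.0005 -0.0017  0.0007] mm [-0.4 -1.3  0.5] turn 0.0003
clock 7.85 tcp [527.2 -68.  208.6] zang -82.6 w 13.5 F [-0.8  0.1 -3. ] 
 units [-0.0005  0.0783  0.0007] mm [-0.4 58.7  0.6] turn 0.0003
```

View pics/w5.png

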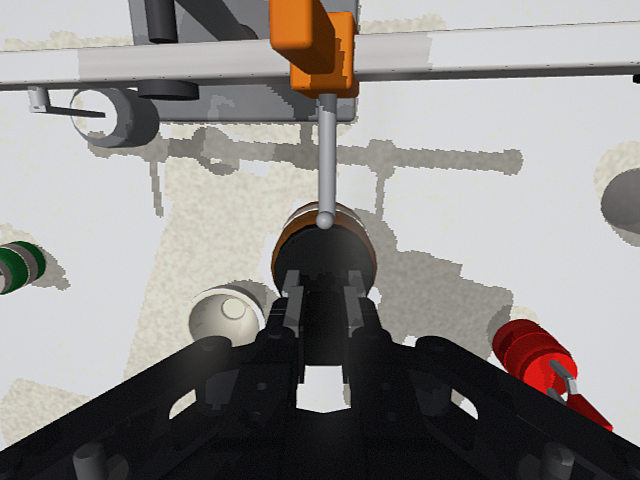

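Run:
```python
from h import *
d=np.load('w_w5.npz');W=d['W'];t=d['t'];R=d['R'];c=(W-t)@R
for r in range(100,234,8):
    print(r,[ '%d:%.0f,%.0f,%.0f'%(u,*c[r,u]) for u in (318,321,324,327,330,333)])
```

```text
100 ['318:193,104,-4', '321:-2,85,-0', '324:-4,85,1', '327:-2,85,2', '330:-3,85,3', '333:-3,85,5']
108 ['318:192,97,-4', '321:-2,82,-0', '324:-2,82,1', '327:-4,82,2', '330:-3,82,3', '333:-2,82,5']
116 ['318:192,90,-4', '321:-2,79,-0', '324:-5,78,1', '327:-2,79,2', '330:-4,78,3', '333:-2,79,5']
124 ['318:209,83,-4', '321:-3,75,-0', '324:-4,75,1', '327:-3,75,2', '330:-4,75,3', '333:-2,75,5']
132 ['318:208,76,-4', '321:-3,72,-0', '324:-2,72,1', '327:-4,72,2', '330:-3,72,3', '333:-3,72,5']
140 ['318:210,68,-4', '321:-2,69,-0', '324:-3,69,1', '327:-3,69,2', '330:-2,69,4', '333:-3,69,5']
148 ['318:208,60,-4', '321:-3,65,-0', '324:-3,66,1', '327:-3,66,2', '330:-3,65,4', '333:-1,65,5']
156 ['318:209,52,-4', '321:-2,62,-0', '324:-3,62,1', '327:-3,62,2', '330:-3,62,4', '333:-2,62,5']
164 ['318:210,45,-4', '321:-3,59,-0', '324:-2,59,1', '327:-4,59,2', '330:nan,nan,nan', '333:-1,59,5']
172 ['318:210,37,-4', '321:-2,55,-0', '324:-3,55,1', '327:-3,55,2', '330:-3,55,4', '333:-2,55,5']
180 ['318:209,29,-4', '321:-1,52,-0', '324:-3,52,1', '327:-3,52,2', '330:-3,52,4', '333:-1,52,5']
188 ['318:208,21,-5', '321:-3,48,-0', '324:-3,48,1', '327:-2,48,2', '330:-2,48,4', '333:-2,48,5']
196 ['318:208,12,-5', '321:-2,45,-0', '324:-4,45,1', '327:-3,45,2', '330:-3,45,4', '333:-2,45,5']
204 ['318:60,30,-3', '321:-2,41,-0', '324:-2,41,1', '327:-4,41,2', '330:-3,41,4', '333:-2,41,5']
212 ['318:39,29,-2', '321:-4,38,-0', '324:-6,38,1', '327:-5,38,2', '330:-4,38,4', '333:-3,38,5']
220 ['318:-7,35,-2', '321:-7,35,-0', '324:-8,35,1', '327:-8,35,2', '330:-8,35,4', '333:-7,35,5']
228 ['318:15,26,-2', '321:-7,31,-0', '324:-8,31,1', '327:-6,31,2', '330:15,26,4', '333:15,26,6']
```

```bash
python3 -m handwheel '{"xyz":[[0,0.01,0.0026],[0,0.026,0.0026],[0,0.047,0.0026],[0,0.068,0.0026],[0,0.0785,0.0026]],"turn":[0,0,0,0,0]}'
python3 -c "
from h import *
goal(585.5,-61,209,-82.6)
s=env.get_image('side');save(s,'s6');cv2.imwrite('pics/s6c.png',cv2.cvtColor(cv2.resize(s['img'][130:280,290:490],None,fx=4,fy=4,interpolation=2),4))"
```

```text
clock: 8.35
tcp_pos: [587.0, -62.7, 208.1]
tool_rot: [0.531, 0.467, 0.531, -0.467]
wrist_force: [0.6, 0.5, -3.2]
gripper_width: 13.1
clock 8.35 tcp [587.  -62.7 208.1] zang -82.6 w 13.1 F [ 0.6  0.5 -3.2] 
 units [-0.0012 -0.0017 -0.0025] mm [-0.9 -1.2 -1.9] turn -0.0001
```

View pics/s6c.png

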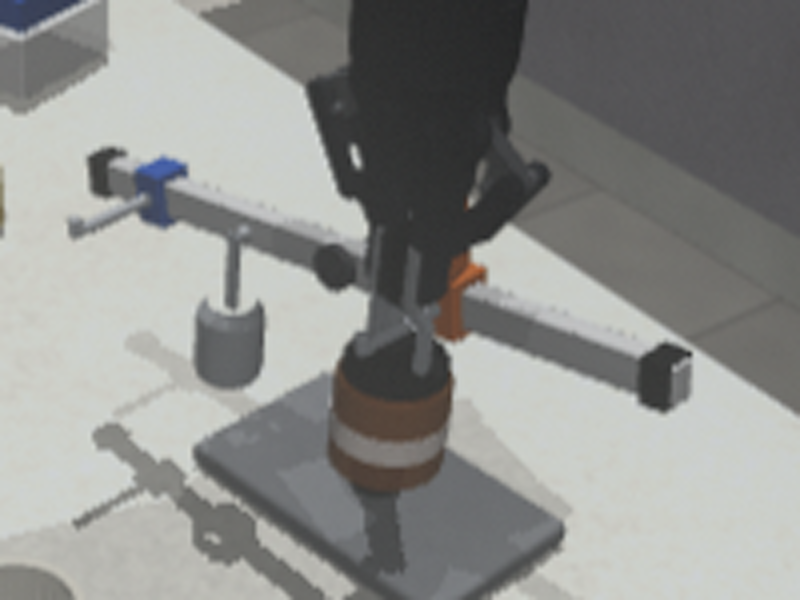

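```bash
python3 -m handwheel '{"xyz":[[0.004,0,0],[0.008,0,0],[0.011,0,0],[0.014,0,0],[0.016,0,0]],"turn":[0,0,0,0,0]}'
python3 -m handwheel '{"xyz":[[0.002,0,0],[0.004,0,0],[0.006,0,0],[0.008,0,0],[0.01,0,0]],"turn":[0,0,0,0,0]}'
python3 -m handwheel '{"xyz":[[0.002,0,0],[0.004,0,0],[0.006,0,0],[0.008,0,0],[0.01,0,0]],"turn":[0,0,0,0,0]}'
python3 -c "
from h import *
goal(585.5,-61,180,-82.6)
s=env.get_image('side');save(s,'s7');cv2.imwrite('pics/s7c.png',cv2.cvtColor(cv2.resize(s['img'][130:280,290:490],None,fx=4,fy=4,interpolation=2),4))"
```

```text
clock: 8.9
tcp_pos: [585.6, -62.7, 196.5]
tool_rot: [0.531, 0.467, 0.531, -0.467]
wrist_force: [-0.5, 0.2, -1.8]
gripper_width: 13.3
clock: 9.4
tcp_pos: [585.9, -62.7, 189.2]
tool_rot: [0.531, 0.467, 0.531, -0.467]
wrist_force: [0.3, -0.7, -1.2]
gripper_width: 13.0
clock: 9.9
tcp_pos: [585.9, -62.7, 181.7]
tool_rot: [0.531, 0.467, 0.531, -0.467]
wrist_force: [0.4, -1.1, -0.1]
gripper_width: 13.0
clock 9.9 tcp [585.9 -62.7 181.7] zang -82.6 w 13.0 F [ 0.4 -1.1 -0.1] 
 units [ 0.0022 -0.0003 -0.0024] mm [ 1.7 -0.2 -1.8] turn -0.0001
```

View pics/s7c.png

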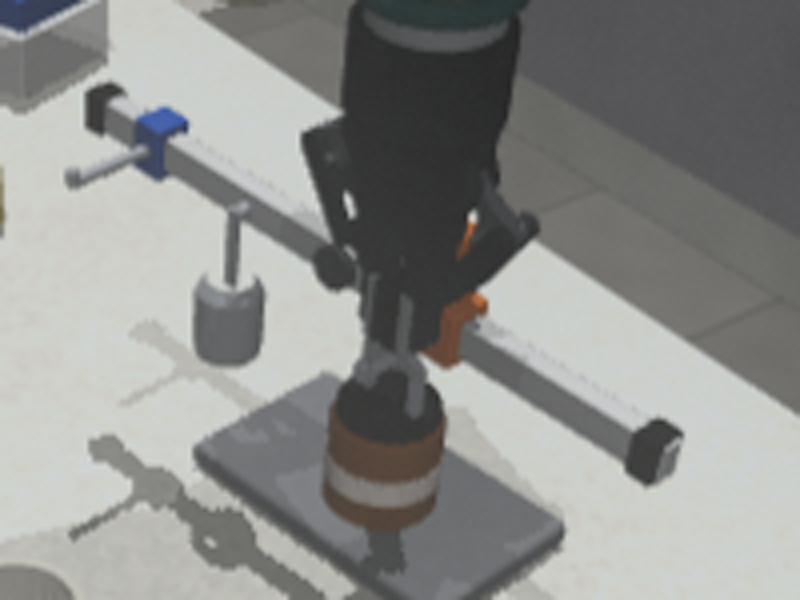

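```bash
python3 -m handwheel '{"xyz":[[0.001,0,0],[0.002,0,0],[0.003,0,0],[0.003,0,0],[0.003,0,0]],"turn":[0,0,0,0,0]}'
python3 -m handwheel '{"xyz":[[0,0,0],[0,0,0],[0,0,0],[0,0,0],[0,0,0]],"turn":[0,0,0,0,0]}'
python3 m.py >/dev/null; python3 m2.py | grep -E "bar|cap"
```

```text
clock: 10.45
tcp_pos: [585.9, -62.6, 179.4]
tool_rot: [0.531, 0.467, 0.531, -0.467]
wrist_force: [0.3, -0.7, 0.9]
gripper_width: 13.1
clock: 10.95
tcp_pos: [585.9, -62.6, 179.4]
tool_rot: [0.531, 0.467, 0.531, -0.467]
wrist_force: [0.6, 0.2, -0.1]
gripper_width: 13.5
side bar 1606 [ 479.6 -101.8  495.9] [-0.934  0.202 -0.294] yaw 77.81425310444753 tilt -17.087400708658997 extent [ 592.7 -126.2  531.4] [378.3 -79.9 464. ]
side cap 1 0 
side cap -1 1 [ 588.8 -135.7  486. ]
top bar 982 [479.1 -40.5 516.7] [-0.879  0.477  0.011] yaw 61.53793634045573 tilt 0.6351982256110037 extent [ 618.6 -116.1  515. ] [370.2  18.6 518.1]
top cap 1 76 [590.2 207.5 217.4]
top cap -1 66 [ 641.6 -182.1  192.9]m2.py:41: RuntimeWarning: Mean of empty slice.
  c0=a.mean(0);U,s,Vt=np.linalg.svd(a-c0); print(n,nm,len(a),c0.round(1),s.round(1),'ang',np.degrees(np.arctan2(Vt[0][1],Vt[0][0])).round(1))
  ret = um.true_divide(
```

```bash
python3 -m handwheel '{"xyz":[[0.001,0,0],[0.002,0,0],[0.003,0,0],[0.0035,0,0],[0.0035,0,0]],"turn":[0,0,0,0,0]}'
python3 -m handwheel '{"xyz":[[0,0,0],[0,0,0],[0,0,0],[0,0,0],[0,0,0]],"turn":[0,0,0,0,0]}'
python3 - <<'E'
from h import *
p=env.get_image('top');save(p,'t8')
goal(585,-62,177)
E
cat > tilt.py <<'E'
from h import *
# tilt via black end caps in top view
def tilt():
    p=env.get_image('top'); v,u=np.mgrid[:480,:640]; d=p['depth']
    c=np.stack([(u-p['cx'])/p['fx']*d,(v-p['cy'])/p['fy']*d,d],-1); W=(c-np.array(p['t']))@np.array(p['R']); W[d<=0]=np.nan
    V=p['img'].max(-1); o=[]
    for q in [(591,207),(641,-180)]:
        m=(np.hypot(W[...,0]-q[0],W[...,1]-q[1])<22)&(W[...,2]>120)&(W[...,2]<280)&(V<70)
        a=W[m]; zt=np.percentile(a[:,2],50); o.append((len(a),a.mean(0).round(1)))
    a=(o[0][1][2]-o[1][1][2])/np.linalg.norm(o[0][1]-o[1][1])
    print('caps',o,'tilt deg',np.degrees(np.arcsin(a)).round(2)); return p
if __name__=='__main__': tilt(); print(env.state()['clock'],env.state()['wrist_force'])
E
python3 tilt.py
```

```text
clock: 11.55
tcp_pos: [585.8, -62.5, 176.7]
tool_rot: [0.531, 0.467, 0.531, -0.467]
wrist_force: [0.6, -0.6, 0.1]
gripper_width: 13.4
clock: 12.05
tcp_pos: [585.8, -62.6, 176.7]
tool_rot: [0.531, 0.467, 0.531, -0.467]
wrist_force: [0.8, -0.1, -0.6]
gripper_width: 13.4
clock 12.1 tcp [585.8 -62.6 176.7] zang -82.6 w 13.4 F [ 1.  -0.2 -0.8] 
 units [-0.0004 -0.001  -0.0009] mm [-0.3 -0.7 -0.7] turn 0.0
caps [(79, array([590.8, 208.8, 224.2])), (73, array([ 641.9, -181. ,  185.7]))] tilt deg 5.59
12.15 [ 0.80071911 -0.79270813 -0.61493207]
```

```bash
python3 -m handwheel '{"xyz":[[0.001,0,0],[0.002,0,0],[0.003,0,0],[0.004,0,0],[0.004,0,0]],"turn":[0,0,0,0,0]}'
python3 tilt.py
```

```text
clock: 12.65
tcp_pos: [585.8, -62.4, 173.6]
tool_rot: [0.531, 0.467, 0.531, -0.467]
wrist_force: [0.3, 0.2, 1.0]
gripper_width: 13.4
caps [(79, array([591.2, 207.6, 232.3])), (74, array([ 641.6, -180.1,  177. ]))] tilt deg 8.05
12.7 [-0.40592657  1.6015646   0.17447091]
```

```bash
python3 -m handwheel '{"xyz":[[-0.001,0,0],[-0.002,0,0],[-0.003,0,0],[-0.0032,0,0],[-0.0032,0,0]],"turn":[0,0,0,0,0]}'
python3 tilt.py
python3 -m handwheel '{"xyz":[[0,0,0],[0,0,0],[0,0,0],[0,0,0],[0,0,0]],"turn":[0,0,0,0,0]}' 0.35
python3 tilt.py
```

```text
clock: 13.2
tcp_pos: [585.8, -62.6, 176.1]
tool_rot: [0.531, 0.467, 0.531, -0.467]
wrist_force: [0.8, 0.8, 0.8]
gripper_width: 13.4
caps [(85, array([591. , 208.7, 224.9])), (74, array([ 641.8, -181.2,  183.3]))] tilt deg 6.04
13.25 [0.97806529 0.79345804 0.87977997]
clock: 13.75
tcp_pos: [585.8, -62.7, 176.1]
tool_rot: [0.531, 0.467, 0.531, -0.467]
wrist_force: [-0.1, -0.1, -0.2]
gripper_width: 30.4
caps [(79, array([590.7, 209.5, 219.5])), (72, array([ 641.9, -181.5,  190. ]))] tilt deg 4.28
13.8 [-0.8563141  -0.00762811  0.4685685 ]
```

```bash
python3 -m handwheel '{"xyz":[[-0.01,0,0],[-0.03,0,0],[-0.06,0,0],[-0.1,0,0],[-0.13,-0.02,0]],"turn":[0,0,0,0,0]}'
python3 tilt.py
python3 -c "
from h import *
goal(428.5,243,190,-64.3)
s=env.get_image('side');save(s,'s9');cv2.imwrite('pics/s9c.png',cv2.cvtColor(cv2.resize(s['img'][130:280,290:490],None,fx=4,fy=4,interpolation=2),4))"
```

```text
clock: 14.3
tcp_pos: [571.6, -64.5, 276.7]
tool_rot: [0.532, 0.467, 0.53, -0.466]
wrist_force: [0.7, -0.5, 1.0]
gripper_width: 29.7
caps [(81, array([590.5, 209.5, 219.5])), (49, array([ 641.5, -184.5,  189.5]))] tilt deg 4.32
14.35 [-0.57066937 -0.90328832  3.6238032 ]
clock 14.35 tcp [570.8 -65.  281.6] zang -82.6 w 29.9 F [-0.6 -0.9  3.6] 
 units [ 0.1198 -0.1363 -0.432 ] mm [  89.8 -102.2 -324. ] turn -0.2034
```

View pics/s9c.png

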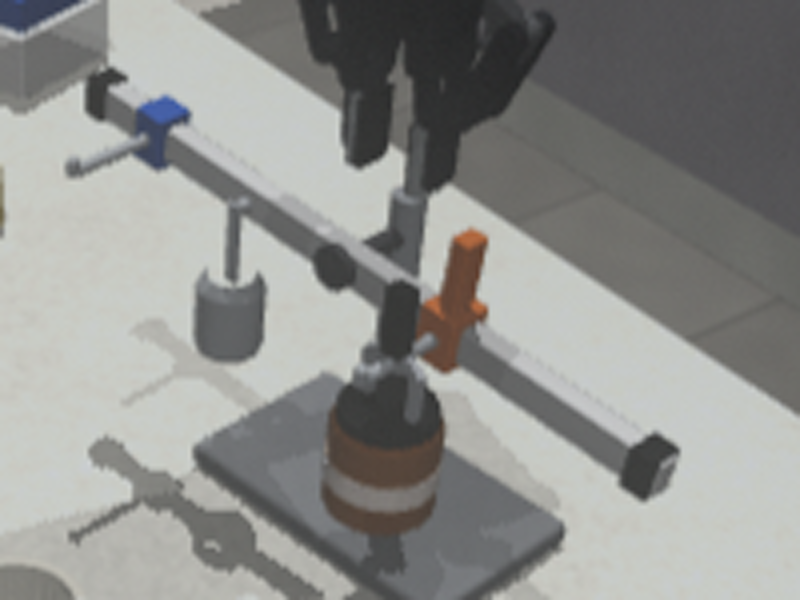

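```bash
python3 -m handwheel '{"xyz":[[0.0,-0.1363,-0.1],[0.03,-0.1363,-0.432],[0.12,-0.1363,-0.432],[0.12,-0.1363,-0.432],[0.12,-0.1363,-0.432]],"turn":[-0.2,-0.2,-0.2,-0.2,-0.2]}' 0.6
python3 -c "
from h import *
goal(428.5,243,190,-64.3)"
```

```text
clock: 14.9
tcp_pos: [463.0, 142.1, 220.7]
tool_rot: [0.598, 0.378, 0.597, -0.378]
wrist_force: [1.1, 0.0, -0.7]
gripper_width: 51.3
clock 14.9 tcp [463.  142.1 220.7] zang -64.6 w 51.3 F [ 1.1  0.  -0.7] 
 units [ 0.0409  0.016  -0.1412] mm [  30.7   12.  -105.9] turn -0.0036
```

```bash
python3 -m handwheel '{"xyz":[[0.04,0.016,-0.1412],[0.04,0.016,-0.1412],[0.04,0.016,-0.1412],[0.04,0.016,-0.1412],[0.04,0.016,-0.1412]],"turn":[-0.0036,-0.0036,-0.0036,-0.0036,-0.0036]}'
python3 w.py w10 small_jar_tab
python3 an.py w10 428.5 243 42,56 60,82 90,119 119,132
python3 -c "
from h import *
goal(428.5,243,67,-64.3)"
```

```text
clock: 15.4
tcp_pos: [429.9, 240.7, 191.6]
tool_rot: [0.599, 0.376, 0.598, -0.376]
wrist_force: [-0.1, -0.1, -0.2]
gripper_width: 50.8
15.4 [429.9 240.7 191.6] [[-0.0, -0.27, 0.96, -162.55], [-0.0, -0.96, -0.27, 69.32], [1.0, -0.0, 0.0, 0.28], [0.0, 0.0, 0.0, 1.0]]
small_jar_tab 0.9 [434.8 243.3  52.7]
42,56 1090 [435.5 247.1  50.6] rect [array([430.7, 245.1]), array([37.7, 42.1]), np.float64(20.5)] pca -67.8 [10.1  7.7]
60,82 193 [429.7 244.9  75.9] rect [array([428.6, 244. ]), array([ 6.7, 37.9]), np.float64(25.7)] pca -64.1 [15.7  2. ]
90,119 192 [433.7 246.4 105.2] rect [array([433.2, 246.2]), array([ 2.3, 13.9]), np.float64(23.6)] pca -65.2 [4.  0.4]
119,132 363 [429.3 244.4 123.2] rect [array([428.9, 244.3]), array([11.7, 13.6]), np.float64(26.1)] pca -64.0 [4.  3.4]
clock 15.5 tcp [430.2 240.2 191.8] zang -64.4 w 51.3 F [ 0.7 -0.4  0.4] 
 units [ 0.1664 -0.0006 -0.0044] mm [124.8  -0.5  -3.3] turn -0.001
```

View pics/w10.png

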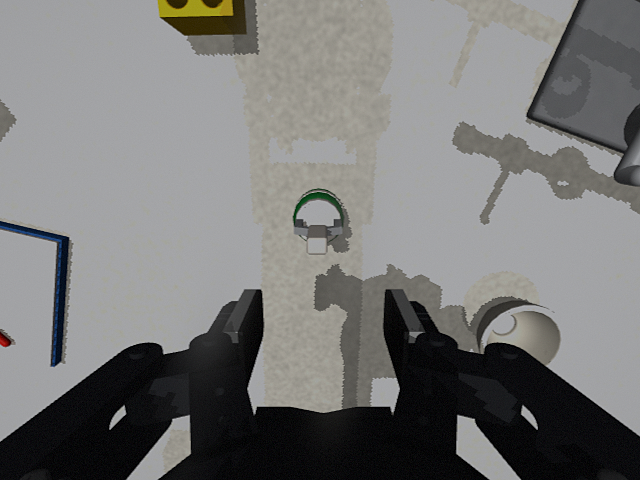

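```bash
python3 -m handwheel '{"xyz":[[0.04,0.0005,-0.005],[0.09,0.0005,-0.005],[0.13,0.0005,-0.005],[0.155,0.0005,-0.005],[0.166,0.0005,-0.005]],"turn":[0,0,0,0,0]}'
python3 -m handwheel '{"xyz":[[0,0,0],[0,0,0],[0,0,0],[0,0,0],[0,0,0]],"turn":[0,0,0,0,0]}' 0 40
python3 -m handwheel '{"xyz":[[-0.02,0,0],[-0.06,0,0],[-0.11,0,0],[-0.16,0,0],[-0.19,0,0]],"turn":[0,0,0,0,0]}'
python3 tilt.py; python3 -c "
from h import *
goal(500,150,209,-82.6)"
```

```text
clock: 16.0
tcp_pos: [427.8, 243.3, 64.9]
tool_rot: [0.598, 0.376, 0.599, -0.378]
wrist_force: [0.2, 0.7, 1.0]
gripper_width: 51.3
clock: 16.5
tcp_pos: [429.1, 245.3, 68.3]
tool_rot: [0.599, 0.377, 0.598, -0.375]
wrist_force: [-0.6, -0.4, 6.0]
gripper_width: 13.4
clock: 17.0
tcp_pos: [428.5, 245.2, 212.5]
tool_rot: [0.599, 0.377, 0.598, -0.375]
wrist_force: [0.1, 0.0, -1.5]
gripper_width: 13.6
caps [(79, array([590.7, 208.8, 219.7])), (73, array([ 641.6, -181.4,  189.5]))] tilt deg 4.39
17.05 [1.45076155 0.50215552 2.12881481]
clock 17.05 tcp [429.5 245.7 215.7] zang -64.3 w 13.4 F [1.5 0.5 2.1] 
 units [0.0092 0.0292 0.1558] mm [  6.9  21.9 116.8] turn 0.2038
```

```bash
python3 -m handwheel '{"xyz":[[0.009,0.004,0.02],[0.009,0.01,0.06],[0.009,0.02,0.1],[0.009,0.027,0.14],[0.009,0.027,0.156]],"turn":[0.04,0.1,0.15,0.19,0.204]}'
python3 -m handwheel '{"xyz":[[0,0,0],[0,0,0],[0,0,0],[0,0,0],[0,0,0]],"turn":[0,0,0,0,0]}'
python3 w.py w11;python3 -c "
from h import *
goal(497.6,150.5,208,-82.6)"
```

```text
clock: 17.55
tcp_pos: [497.7, 146.4, 201.1]
tool_rot: [0.53, 0.467, 0.53, -0.468]
wrist_force: [0.4, 0.1, -1.8]
gripper_width: 13.1
clock: 18.05
tcp_pos: [496.7, 148.9, 202.5]
tool_rot: [0.531, 0.467, 0.531, -0.466]
wrist_force: [0.2, -0.3, -1.2]
gripper_width: 13.5
18.05 [496.7 148.9 202.5] [[-0.0, -0.27, 0.96, -162.55], [-0.0, -0.96, -0.27, 69.44], [1.0, -0.0, 0.0, 0.43], [0.0, 0.0, 0.0, 1.0]]
clock 18.1 tcp [496.8 148.8 202.5] zang -82.6 w 13.4 F [-0.1 -0.7 -1.6] 
 units [-0.0074  0.0014 -0.0021] mm [-5.5  1.  -1.6] turn 0.0003
```

View pics/w11.png

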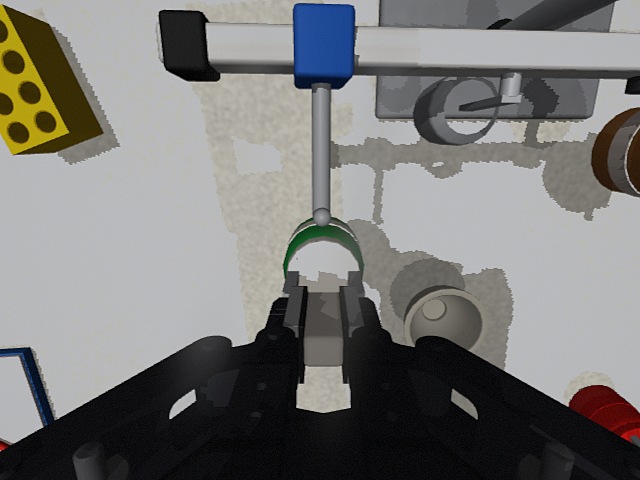

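Run:
```python
from h import *
d=np.load('w_w11.npz');W=d['W'];t=d['t'];R=d['R'];c=(W-t)@R
for r in (100,124,148,172,196,204,212,220,224,228):
    print(r,[ '%d:%.0f,%.0f,%.0f'%(u,*c[r,u]) for u in (312,315,318,321,324,327,330)])
```

```text
100 ['312:-5,85,-4', '315:-8,84,-3', '318:-8,84,-1', '321:-7,84,-0', '324:-8,84,1', '327:-7,84,2', '330:-6,84,3']
124 ['312:-5,75,-4', '315:-7,75,-3', '318:-8,75,-2', '321:-8,75,-0', '324:-6,75,1', '327:-7,75,2', '330:-5,75,3']
148 ['312:-5,66,-4', '315:-7,66,-3', '318:-8,66,-2', '321:-8,66,-0', '324:-8,66,1', '327:-7,66,2', '330:-6,66,3']
172 ['312:202,37,-10', '315:-7,56,-3', '318:-7,56,-2', '321:-7,56,-0', '324:-8,56,1', '327:-5,56,2', '330:-6,56,4']
196 ['312:202,13,-11', '315:-8,46,-3', '318:nan,nan,nan', '321:-8,46,-0', '324:-7,45,1', '327:-8,46,2', '330:-3,45,4']
204 ['312:204,5,-11', '315:-6,42,-3', '318:-8,42,-2', '321:-8,42,-0', '324:-8,42,1', '327:-6,42,2', '330:-5,42,4']
212 ['312:203,-3,-11', '315:-10,39,-3', '318:-13,40,-2', '321:-12,39,-0', '324:-12,39,1', '327:-12,39,2', '330:-6,38,4']
220 ['312:57,21,-6', '315:-12,36,-3', '318:-14,36,-2', '321:-13,36,-0', '324:-13,36,1', '327:-13,36,2', '330:-12,36,3']
224 ['312:43,21,-6', '315:42,22,-4', '318:-12,34,-2', '321:-13,34,-0', '324:-13,35,1', '327:-12,34,2', '330:41,22,5']
228 ['312:35,21,-6', '315:36,21,-4', '318:32,22,-2', '321:31,22,-1', '324:30,22,1', '327:32,22,3', '330:33,21,4']
```

```bash
python3 -m handwheel '{"xyz":[[-0.004,0.004,0],[-0.0067,0.02,0],[-0.0067,0.045,0],[-0.0067,0.07,0],[-0.0067,0.081,0]],"turn":[0,0,0,0,0]}'
python3 -c "
from h import *
goal(557.1,158.2,207.4,-82.6)
s=env.get_image('side');save(s,'s12');cv2.imwrite('pics/s12c.png',cv2.cvtColor(cv2.resize(s['img'][130:280,290:490],None,fx=4,fy=4,interpolation=2),4))"
```

```text
clock: 18.6
tcp_pos: [558.3, 156.2, 207.2]
tool_rot: [0.531, 0.467, 0.531, -0.467]
wrist_force: [-0.4, 0.2, -1.6]
gripper_width: 13.8
clock 18.6 tcp [558.3 156.2 207.2] zang -82.6 w 13.8 F [-0.4  0.2 -1.6] 
 units [-0.0002 -0.0013 -0.0029] mm [-0.2 -1.  -2.2] turn -0.0005
```

View pics/s12c.png

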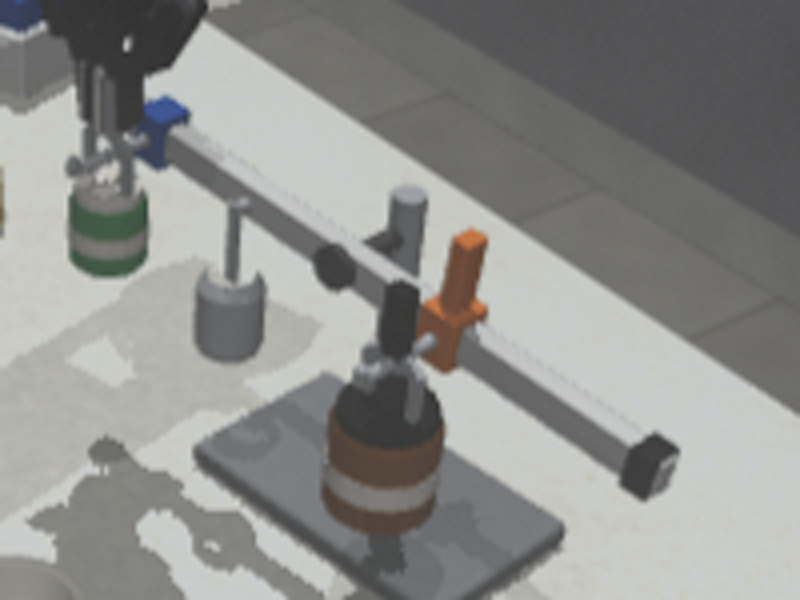

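```bash
cat > fa.py <<'E'
from h import *
f=[]
for i in range(10): env.get_image('side'); f.append(env.state()['wrist_force'][2])
s=env.state();print('Fz mean',np.mean(f),'sd',np.std(f),'clock',s['clock'],s['tcp_pos'])
E
python3 fa.py
```

```text
Fz mean -1.2773420997370561 sd 0.3030207107983879 clock 19.15 [557.07940065 156.06766433 207.65293738]
```

```bash
python3 -m handwheel '{"xyz":[[0.005,0,0],[0.01,0,0],[0.014,0,0],[0.017,0,0],[0.02,0,0]],"turn":[0,0,0,0,0]}'
python3 -m handwheel '{"xyz":[[0.003,0,0],[0.006,0,0],[0.009,0,0],[0.012,0,0],[0.015,0,0]],"turn":[0,0,0,0,0]}'
python3 tilt.py
python3 -m handwheel '{"xyz":[[0.003,0,0.001],[0.006,0,0.001],[0.009,0,0.001],[0.012,0,0.001],[0.015,0,0.001]],"turn":[0,0,0,0,0]}'
python3 tilt.py
```

```text
clock: 19.65
tcp_pos: [557.2, 156.1, 192.1]
tool_rot: [0.531, 0.467, 0.531, -0.467]
wrist_force: [0.5, -0.1, -1.3]
gripper_width: 13.6
clock: 20.15
tcp_pos: [557.3, 156.2, 181.1]
tool_rot: [0.531, 0.467, 0.531, -0.467]
wrist_force: [-0.1, 0.4, -1.4]
gripper_width: 13.4
clock: 20.7
tcp_pos: [557.4, 155.2, 169.8]
tool_rot: [0.531, 0.467, 0.531, -0.467]
wrist_force: [0.0, 0.4, -0.6]
gripper_width: 13.6Traceback (most recent call last):
  File "tilt.py", line 12, in <module>
    if __name__=='__main__': tilt(); print(env.state()['clock'],env.state()['wrist_force'])
                             ~~~~^^
  File "tilt.py", line 9, in tilt
    a=W[m]; zt=np.percentile(a[:,2],50); o.append((len(a),a.mean(0).round(1)))
               ~~~~~~~~~~~~~^^^^^^^^^^^
    return _quantile_unchecked(
        a, q, axis, out, overwrite_input, method, keepdims, weights)
    return _ureduce(a,
                    func=_quantile_ureduce_func,
    ...<5 lines>...
                    overwrite_input=overwrite_input,
                    method=method)
    r = func(a, **kwargs)
    result = _quantile(arr,
                       quantiles=q,
    ...<2 lines>...
                       out=out,
                       weights=wgt)
    slices_having_nans = np.isnan(arr[-1, ...])
                                  ~~~^^^^^^^^^
IndexError: index -1 is out of bounds for axis 0 with size 0
Traceback (most recent call last):
  File "tilt.py", line 12, in <module>
    if __name__=='__main__': tilt(); print(env.state()['clock'],env.state()['wrist_force'])
                             ~~~~^^
  File "tilt.py", line 9, in tilt
    a=W[m]; zt=np.percentile(a[:,2],50); o.append((len(a),a.mean(0).round(1)))
               ~~~~~~~~~~~~~^^^^^^^^^^^
IndexError: index -1 is out of bounds for axis 0 with size 0
```

```bash
cat > tr.py <<'E'
from h import *
def tr():
    p=env.get_image('top'); v,u=np.mgrid[:480,:640]; d=p['depth']
    c=np.stack([(u-p['cx'])/p['fx']*d,(v-p['cy'])/p['fy']*d,d],-1); W=(c-np.array(p['t']))@np.array(p['R']); W[d<=0]=np.nan
    V=p['img'].max(-1); m=(np.hypot(W[...,0]-641,W[...,1]+180)<24)&(W[...,2]>120)&(W[...,2]<280)&(V<70)
    a=W[m].mean(0); t=.0759-(a[2]-189.5)/194; print('cap',m.sum(),a.round(1),'tilt',round(t,3),'deg',round(np.degrees(t),2)); return t
if __name__=='__main__':
    tr(); s=env.state(); print(s['clock'],np.round(s['wrist_force'],1),np.round(s['tcp_pos'],1))
E
python3 tr.py
```

```text
cap 79 [ 641.4 -179.4  227.6] tilt -0.121 deg -6.91
20.8 [-0.2  0.2 -0.6] [557.3 155.2 169.5]
```

```bash
python3 tr.py; python3 fa.py; python3 tr.py
```

```text
cap 78 [ 641.3 -179.1  226.8] tilt -0.117 deg -6.68
20.85 [-0.4 -0.  -0.2] [557.3 155.3 169.7]
Fz mean -0.573523060874454 sd 0.5633956613127526 clock 21.35 [557.34629214 155.35429487 169.9124407 ]
cap 78 [ 641.3 -179.4  226.1] tilt -0.113 deg -6.47
21.4 [ 0.2 -0.7  0.3] [557.4 155.3 169.9]
```

```bash
python3 -m handwheel '{"xyz":[[0.003,0,0.001],[0.006,0,0.001],[0.009,0,0.001],[0.012,0,0.001],[0.014,0,0.001]],"turn":[0,0,0,0,0]}'
python3 tr.py; python3 fa.py; python3 tr.py
```

```text
clock: 21.9
tcp_pos: [557.4, 154.5, 159.1]
tool_rot: [0.531, 0.467, 0.531, -0.467]
wrist_force: [-0.1, 0.2, 0.1]
gripper_width: 13.5
cap 80 [ 641.3 -177.4  240. ] tilt -0.185 deg -10.58
21.95 [ 0.9 -0.2 -0.1] [557.4 154.5 158.9]
Fz mean -0.023735113055370162 sd 0.34991496028683594 clock 22.45 [557.45169932 154.58771884 159.43389955]
cap 78 [ 641.1 -177.1  239.5] tilt -0.182 deg -10.41
22.5 [-0.7 -0.2 -0.6] [557.4 154.6 159.4]
```

```bash
python3 -m handwheel '{"xyz":[[0,0,0],[0,0,0],[0,0,0],[0,0,0],[0,0,0]],"turn":[0,0,0,0,0]}' 0.35
python3 tr.py
python3 -m handwheel '{"xyz":[[-0.01,0,0],[-0.03,0,0],[-0.06,0,0],[-0.1,0,0],[-0.15,0,0]],"turn":[0,0,0,0,0]}'
python3 tr.py
python3 -c "
from h import *
goal(557,154,290)
s=env.get_image('side');save(s,'s13');cv2.imwrite('pics/s13c.png',cv2.cvtColor(cv2.resize(s['img'][130:280,290:490],None,fx=4,fy=4,interpolation=2),4))"
```

```text
clock: 23.0
tcp_pos: [557.5, 154.6, 159.4]
tool_rot: [0.531, 0.467, 0.531, -0.467]
wrist_force: [1.0, 0.5, -0.2]
gripper_width: 30.0
cap 79 [ 641.  -177.1  239.2] tilt -0.18 deg -10.34
23.05 [-0.4 -0.8 -0.4] [557.5 154.6 159.4]
clock: 23.55
tcp_pos: [557.0, 154.5, 273.4]
tool_rot: [0.531, 0.467, 0.531, -0.467]
wrist_force: [0.5, 0.5, -0.0]
gripper_width: 29.9
cap 79 [ 641.2 -177.2  239.4] tilt -0.181 deg -10.4
23.6 [-0.   0.5  6.1] [558.6 154.8 282. ]
clock 23.6 tcp [558.6 154.8 282. ] zang -82.6 w 29.5 F [-0.   0.5  6.1] 
 units [-0.0106 -0.0022  0.0008] mm [-8.  -1.7  0.6] turn 0.0
```

View pics/s13c.png

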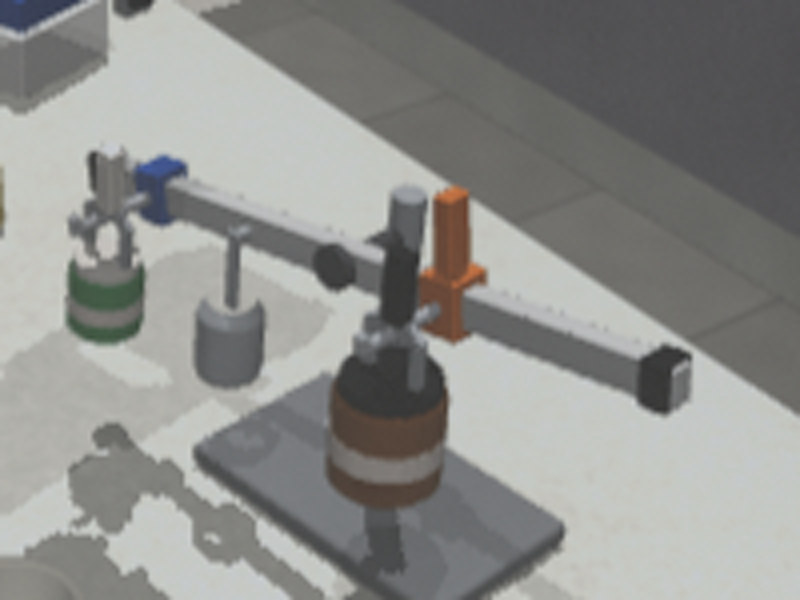

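```bash
python3 -c "
from h import *
goal(621.5,-12,245,-82.6)"
```

```text
clock 23.65 tcp [559.1 154.9 280.2] zang -82.6 w 30.1 F [ 0.  -0.3  0.8] 
 units [0.0473 0.0534 0.2315] mm [ 35.5  40.1 173.6] turn -0.0004
```

```bash
python3 -m handwheel '{"xyz":[[0,0.02,0.05],[0,0.0534,0.11],[0,0.0534,0.17],[0.02,0.0534,0.21],[0.047,0.0534,0.23]],"turn":[0,0,0,0,0]}' 0
python3 w.py w14; python3 -c "
from h import *
goal(622.6,-20.5,213,-82.6)"
```

```text
clock: 24.15
tcp_pos: [620.1, -14.4, 238.2]
tool_rot: [0.531, 0.468, 0.529, -0.467]
wrist_force: [0.2, -0.3, -0.4]
gripper_width: -0.2
24.15 [620.1 -14.4 238.2] [[-0.0, -0.27, 0.96, -162.55], [-0.0, -0.96, -0.27, 69.44], [1.0, -0.0, 0.0, 0.43], [0.0, 0.0, 0.0, 1.0]]
clock 24.2 tcp [618.8 -15.4 232.9] zang -82.9 w -0.1 F [-0.3 -1.2 -3.1] 
 units [0.0266 0.0043 0.0073] mm [19.9  3.2  5.5] turn -0.003
```

View pics/w14.png

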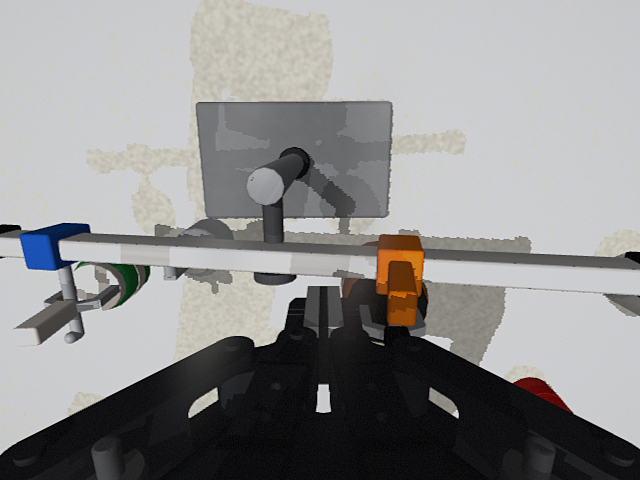

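Run:
```python
from h import *
d=np.load('w_w14.npz');W=d['W'];t=d['t'];R=d['R'];c=(W-t)@R
h=cv2.cvtColor(d['img'],cv2.COLOR_RGB2HSV);m=(h[...,0]<15)&(h[...,1]>150)
m[:, :330]=0; m[:,480:]=0
q=c[m];q=q[~np.isnan(q).any(1)]; q=q[abs(q[:,0])<90]
for a in np.arange(-40,40,8):
    k=q[(q[:,0]>=a)&(q[:,0]<a+8)]
    if len(k): print(a,len(k),'y',np.percentile(k[:,1],[3,97]).round(1),'z',np.percentile(k[:,2],[3,97]).round(1))
for r in range(285,345,8): print(r,['%d:%.0f,%.0f,%.0f'%(u,*c[r,u]) for u in (290,300,310,335,340,345,350,360)])
```

```text
-32 1034 y [-5.1  9.4] z [27.8 38.5]
-24 208 y [-2.5  9.9] z [27.9 39.8]
-16 181 y [5.8 9.9] z [29.7 41.1]
-8 157 y [5.6 9.8] z [31.3 42.5]
0 130 y [7.2 9.7] z [32.6 43.8]
8 737 y [-9.9 14.4] z [30.  51.6]
16 369 y [-9.9 14.6] z [29.1 50.6]
24 152 y [13.9 14.7] z [34.  53.2]
32 128 y [13.9 14.6] z [36.4 54.6]
285 ['290:237,-99,-39', '300:238,-99,-27', '310:238,-99,-15', '335:238,-99,15', '340:238,-99,21', '345:75,-30,16', '350:67,-27,19', '360:58,-23,25']
293 ['290:239,-110,-39', '300:238,-110,-27', '310:-30,10,-5', '335:-31,11,5', '340:-32,11,7', '345:70,-34,16', '350:63,-32,19', '360:58,-29,25']
301 ['290:238,-120,-39', '300:-30,6,-9', '310:-37,10,-4', '335:-37,10,5', '340:-39,11,7', '345:-29,6,9', '350:-30,7,11', '360:59,-35,25']
309 ['290:-37,6,-12', '300:-37,6,-8', '310:-44,10,-4', '335:-45,11,5', '340:-45,11,7', '345:-36,6,9', '350:-37,7,11', '360:50,-37,25']
317 ['290:-42,6,-12', '300:-44,7,-8', '310:-51,11,-4', '335:-52,11,5', '340:-51,11,6', '345:-43,6,9', '350:-43,6,10', '360:-43,6,14']
325 ['290:-50,7,-11', '300:-49,7,-8', '310:-57,11,-4', '335:-56,11,4', '340:-57,11,6', '345:-49,7,8', '350:-49,6,10', '360:-49,7,13']
333 ['290:-66,13,-9', '300:-66,13,-6', '310:-63,11,-4', '335:-63,12,4', '340:-63,11,6', '345:-66,13,7', '350:-66,13,9', '360:-63,11,12']
341 ['290:-68,12,-9', '300:-68,12,-6', '310:-68,12,-3', '335:-67,11,4', '340:-68,12,5', '345:-68,12,7', '350:-67,11,9', '360:-68,12,11']
```

```bash
python3 -m handwheel '{"xyz":[[0.008,0.003,0.0],[0.016,0.003,0.0],[0.024,0.003,0.0],[0.0266,0.003,0.0],[0.0266,0.003,0]],"turn":[0,0,0,0,0]}' 0
python3 tr.py; python3 -c "
from h import *
goal(618,15.2,213,-82.6)"
```

```text
clock: 24.7
tcp_pos: [621.4, -10.4, 216.7]
tool_rot: [0.531, 0.467, 0.531, -0.467]
wrist_force: [-0.1, -1.0, -0.1]
gripper_width: -0.3
cap 79 [ 641.1 -177.   238.8] tilt -0.178 deg -10.22
24.75 [ 0.6 -0.4  1.2] [621.6 -10.5 217. ]
clock 24.75 tcp [621.6 -10.5 217. ] zang -82.6 w 0.1 F [ 0.6 -0.4  1.2] 
 units [ 0.0054 -0.0003 -0.0346] mm [  4.   -0.2 -26. ] turn 0.0001
```

```bash
python3 -m handwheel '{"xyz":[[0.003,0,0.007],[0.004,0,0.014],[0.004,0,0.02],[0.004,0,0.024],[0.004,0,0.028]],"turn":[0,0,0,0,0]}'
python3 -m handwheel '{"xyz":[[0,0,0.004],[0,0,0.008],[0,0,0.012],[0,0,0.016],[0,0,0.02]],"turn":[0,0,0,0,0]}'
python3 tr.py
python3 -c "
from h import *
goal(618,15.2,213,-82.6)
s=env.get_image('side');save(s,'s15');cv2.imwrite('pics/s15c.png',cv2.cvtColor(cv2.resize(s['img'][130:280,290:490],None,fx=4,fy=4,interpolation=2),4))"
```

```text
clock: 25.25
tcp_pos: [624.2, -32.0, 213.5]
tool_rot: [0.531, 0.467, 0.531, -0.467]
wrist_force: [-0.3, 2.1, -1.9]
gripper_width: -0.1
clock: 25.75
tcp_pos: [626.2, -47.0, 213.7]
tool_rot: [0.531, 0.467, 0.531, -0.467]
wrist_force: [-0.7, 2.4, -2.2]
gripper_width: -0.1
cap 78 [ 641.8 -180.2  221.9] tilt -0.091 deg -5.22
25.8 [ 0.1  0.3 -1. ] [626.2 -47.5 213.6]
clock 25.8 tcp [626.2 -47.5 213.6] zang -82.7 w 0.3 F [ 0.1  0.3 -1. ] 
 units [ 0.0008 -0.0002 -0.0842] mm [  0.6  -0.1 -63.2] turn -0.0007
```

View pics/s15c.png

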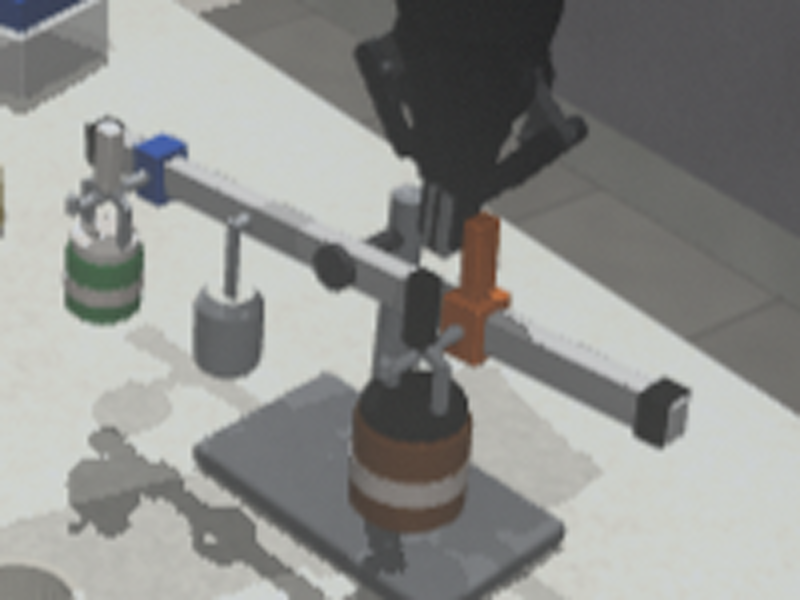

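```bash
python3 -m handwheel '{"xyz":[[0,0,0.004],[0,0,0.008],[0,0,0.012],[0,0,0.016],[0,0,0.02]],"turn":[0,0,0,0,0]}'
python3 tr.py
python3 -m handwheel '{"xyz":[[0,0,0.003],[0,0,0.006],[0,0,0.007],[0,0,0.003],[0,0,-0.02]],"turn":[0,0,0,0,0]}'
python3 -m handwheel '{"xyz":[[0,0,0],[0,0,0],[0,0,0],[0,0,0],[0,0,0]],"turn":[0,0,0,0,0]}'
python3 -m handwheel '{"xyz":[[0,0,0],[0,0,0],[0,0,0],[0,0,0],[0,0,0]],"turn":[0,0,0,0,0]}'
python3 tr.py;python3 w.py w16
python3 -m handwheel '{"xyz":[[0,0,0],[0,0,0],[0,0,0],[0,0,0],[0,0,0]],"turn":[0,0,0,0,0]}'
python3 tr.py;python3 -c "
from h import *
goal(618,15.2,213,-82.6)"
```

```text
clock: 26.35
tcp_pos: [628.1, -62.0, 213.7]
tool_rot: [0.531, 0.467, 0.531, -0.467]
wrist_force: [-0.8, 1.1, -1.1]
gripper_width: 0.0
cap 78 [ 641.5 -180.   219. ] tilt -0.076 deg -4.37
26.4 [-0.6  0.6 -0.8] [628.1 -62.4 213.6]
clock: 26.9
tcp_pos: [626.2, -47.7, 213.8]
tool_rot: [0.531, 0.467, 0.53, -0.468]
wrist_force: [0.1, -0.1, 0.3]
gripper_width: -0.0
clock: 27.4
tcp_pos: [626.1, -47.0, 213.7]
tool_rot: [0.531, 0.467, 0.531, -0.467]
wrist_force: [-0.0, -0.1, -0.7]
gripper_width: -0.1
clock: 27.9
tcp_pos: [626.1, -46.8, 213.7]
tool_rot: [0.531, 0.467, 0.531, -0.467]
wrist_force: [1.1, 0.2, 0.3]
gripper_width: 0.1
cap 78 [ 641.3 -180.8  214.4] tilt -0.053 deg -3.01
27.95 [-0.3 -0.6  0.4] [626.2 -46.8 213.7]
27.95 [626.2 -46.8 213.7] [[-0.0, -0.27, 0.96, -162.55], [-0.0, -0.96, -0.27, 69.44], [1.0, -0.0, 0.0, 0.43], [0.0, 0.0, 0.0, 1.0]]
clock: 28.5
tcp_pos: [626.1, -46.8, 213.7]
tool_rot: [0.531, 0.467, 0.531, -0.467]
wrist_force: [-0.2, 0.4, -0.0]
gripper_width: 0.0
cap 77 [ 641.3 -180.8  214.2] tilt -0.051 deg -2.94
28.55 [-0.  -1.   0.4] [626.1 -46.8 213.7]
clock 28.55 tcp [626.1 -46.8 213.7] zang -82.6 w 0.1 F [-0.  -1.   0.4] 
 units [ 0.001  -0.0002 -0.0833] mm [  0.7  -0.1 -62.5] turn -0.0004
```

View pics/w16.png

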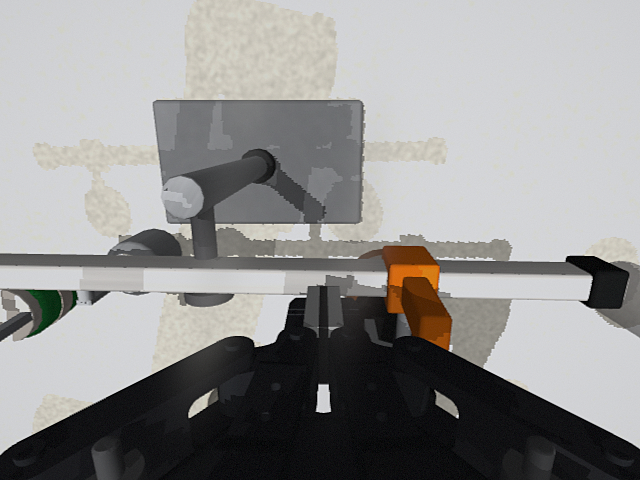

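```bash
python3 -m handwheel '{"xyz":[[0,0,0.01],[0,0,0.018],[0,0,0.024],[0,0,0.028],[0,0,0.032]],"turn":[0,0,0,0,0]}'
python3 -m handwheel '{"xyz":[[0,0,0.004],[0,0,0.008],[0,0,0.012],[0,0,0.0147],[0,0,0.0147]],"turn":[0,0,0,0,0]}'
python3 tr.py
python3 -m handwheel '{"xyz":[[0,0,-0.001],[0,0,-0.003],[0,0,-0.01],[0,0,-0.025],[0,0,-0.03]],"turn":[0,0,0,0,0]}'
python3 -m handwheel '{"xyz":[[0,0,0],[0,0,0],[0,0,0],[0,0,0],[0,0,0]],"turn":[0,0,0,0,0]}'
python3 -m handwheel '{"xyz":[[0,0,0],[0,0,0],[0,0,0],[0,0,0],[0,0,0]],"turn":[0,0,0,0,0]}'
python3 -m handwheel '{"xyz":[[0,0,0],[0,0,0],[0,0,0],[0,0,0],[0,0,0]],"turn":[0,0,0,0,0]}'
python3 tilt.py; python3 tr.py
```

```text
clock: 29.05
tcp_pos: [629.1, -70.6, 213.4]
tool_rot: [0.531, 0.467, 0.531, -0.467]
wrist_force: [0.0, 2.0, -0.2]
gripper_width: 0.4
clock: 29.55
tcp_pos: [630.7, -82.0, 213.8]
tool_rot: [0.531, 0.467, 0.531, -0.467]
wrist_force: [0.9, 0.8, 0.2]
gripper_width: -0.3
cap 73 [ 641.8 -181.9  211.5] tilt -0.037 deg -2.15
29.6 [-0.   0.4  0.1] [630.7 -81.9 213.9]
clock: 30.1
tcp_pos: [627.6, -57.6, 213.8]
tool_rot: [0.531, 0.467, 0.531, -0.466]
wrist_force: [-0.6, -0.4, 1.6]
gripper_width: 0.2
clock: 30.6
tcp_pos: [627.8, -59.4, 213.7]
tool_rot: [0.531, 0.467, 0.531, -0.467]
wrist_force: [0.2, -0.1, 0.3]
gripper_width: -0.2
clock: 31.1
tcp_pos: [627.8, -59.2, 213.7]
tool_rot: [0.531, 0.467, 0.531, -0.467]
wrist_force: [-1.2, 0.9, 0.3]
gripper_width: -0.1
clock: 31.6
tcp_pos: [627.7, -59.2, 213.7]
tool_rot: [0.531, 0.467, 0.531, -0.467]
wrist_force: [1.1, 0.1, -0.1]
gripper_width: -0.1
caps [(79, array([590.8, 210.5, 205.5])), (77, array([ 641.7, -181.2,  204.1]))] tilt deg 0.2
31.65 [-0.01537836  0.75028439  0.00631767]
cap 75 [ 641.4 -180.4  203.5] tilt 0.004 deg 0.21
31.7 [ 1.3  0.4 -1. ] [627.7 -59.2 213.7]
```

```bash
python3 -m handwheel '{"xyz":[[-0.01,0,-0.005],[-0.04,0,-0.005],[-0.08,0,-0.005],[-0.12,-0.02,-0.005],[-0.14,-0.06,-0.005]],"turn":[0,0,0,0,0]}'
python3 -m handwheel '{"xyz":[[0,-0.06,0],[0,-0.12,0],[0,-0.2,0],[0,-0.25,0],[0,-0.25,0]],"turn":[0,0,0,0,0]}'
python3 -m handwheel '{"xyz":[[0,0,0],[0,0,0],[0,0,0],[0,0,0],[0,0,0]],"turn":[0,0,0,0,0]}'
python3 tilt.py; python3 m.py >/dev/null; python3 m2.py 2>/dev/null| grep -E "bar"
python3 - <<'E'
from h import *
import pickle
from tilt import tilt
p=tilt(); P=pickle.load(open('p0.pkl','rb'))
s=P['side'];save(s,'s17');save(p,'t17')
cv2.imwrite('pics/s17c.png',cv2.cvtColor(cv2.resize(s['img'][130:280,290:490],None,fx=4,fy=4,interpolation=2),4))
# bar top surface from top view: z along bar
v,u=np.mgrid[:480,:640]; d=p['depth']; c=np.stack([(u-p['cx'])/p['fx']*d,(v-p['cy'])/p['fy']*d,d],-1); W=(c-np.array(p['t']))@np.array(p['R'])
L=(W[...,:2]-np.array([618,15.2]))@np.array([[.9917,-.1288],[.1288,.9917]])
m=(d>0)&(abs(L[...,0])<5)&(abs(L[...,1])<190)&(abs(W[...,2]-206)<9)&((L[...,1]<-140)|(L[...,1]>-90))&(abs(L[...,1]-150)>20)
print(m.sum(),'slope deg',np.degrees(np.polyfit(L[...,1][m],W[...,2][m],1)[0]),W[...,2][m].mean())
E
```

```text
clock: 32.2
tcp_pos: [583.2, -60.9, 321.6]
tool_rot: [0.532, 0.467, 0.53, -0.466]
wrist_force: [0.7, -0.1, 0.9]
gripper_width: -0.1
clock: 32.7
tcp_pos: [393.0, -85.2, 320.7]
tool_rot: [0.532, 0.468, 0.529, -0.467]
wrist_force: [1.3, -0.5, 1.2]
gripper_width: -0.1
clock: 33.2
tcp_pos: [397.2, -85.2, 318.3]
tool_rot: [0.531, 0.467, 0.532, -0.467]
wrist_force: [-1.1, -0.3, 0.6]
gripper_width: -0.2
caps [(81, array([591.1, 210.5, 205.1])), (80, array([ 641.7, -181. ,  203. ]))] tilt deg 0.3
33.25 [-0.56177928 -0.92793288 -0.89757795]
caps [(82, array([590.9, 210.2, 205.7])), (78, array([ 641.8, -181.4,  203.2]))] tilt deg 0.36
574 slope deg 0.2890633628124601 205.79802438272588
```

View pics/s17.png

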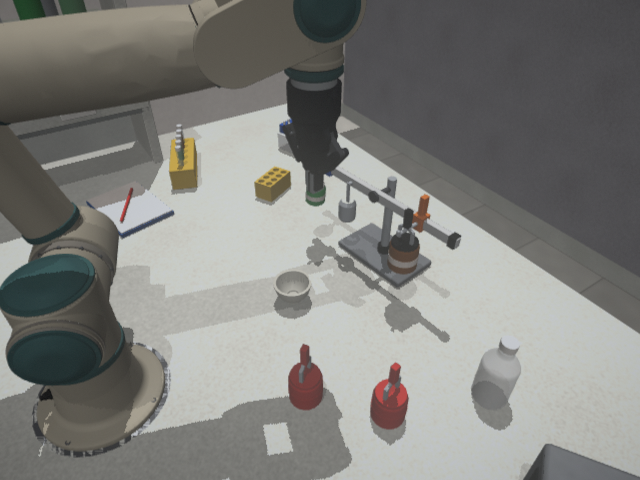

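View pics/s17c.png

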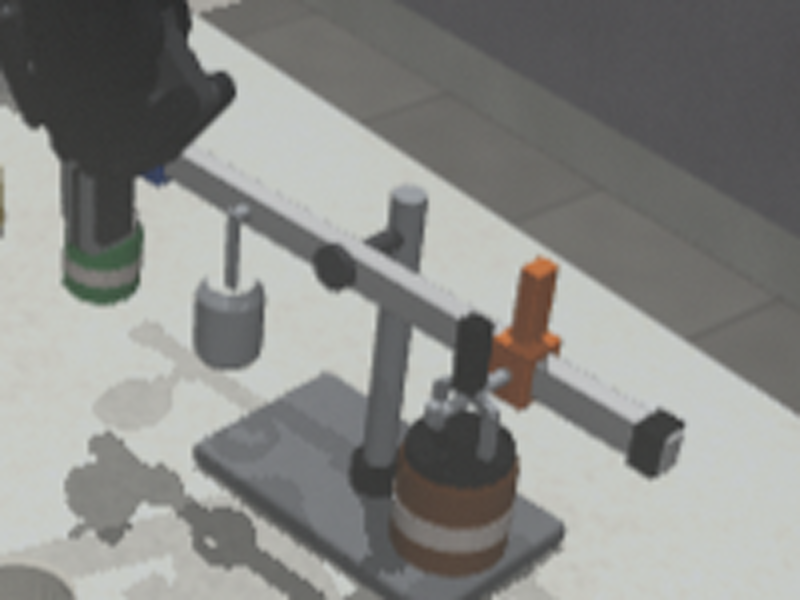

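```bash
python3 -c "
from h import *
print(env.finish_job()); print(env.state()['clock'])"
```

```text
the job is handed in; nothing more can be done
None
the job is handed in; nothing more can be done
```

I hung the big amber jar on the right (orange slider) peg, then the small green jar on the left peg. Both were lowered until the bar carried them before I let go. I then pushed the slider about 45 mm outwards in two goes, backed the finger off, and handed the job in at about 33 s with the gripper well clear.

**Last checks:**
- With nothing touching the bar, its end caps gave a tilt of +0.2 to +0.36° and the bar's top surface gave +0.29°, so it is level to within the measuring error.
- The largest tilts I measured were about −10.6° while hanging the jars and +8.05° when I lowered the big jar a little too far and raised it again. The bar was not measured continuously between those readings.
- In the last side picture the mortar, yellow rack, soap bottle and the two red look-alike jars all looked to be where they started. I did not re-measure their positions.

**What failed or disagreed:**
- **Fingertips:** the shut fingertips are about 24 mm behind the reported TCP, not 14 mm ahead as stated. My first grasp closed on air above the big jar's tab. I measured the offset with the wrist camera and corrected for it.
- **Sideways shift:** I typed one shift with the wrong sign while carrying the big jar in free space. I corrected it with no contact.
- **Left-cap tilt check:** it failed twice while the arm hid that cap, so I used the right cap alone for those readings.

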